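# Set the slide cassettes to drain on the sloping board

## Robot

A 7-joint arm with a two-finger parallel gripper is mounted at the origin on a cart in front of the work surface, level with it; the furniture and walls round the work are solid. World frame = base frame: x ahead of the robot, y to its left, z up, the work surface at z = 0. Lengths are in mm, angles in rad, forces in N, time in s.
With the tool pointing down it reaches from about 400 to 900 mm from the base axis. Payload 5.6 kg.
Tool frame: the origin (TCP) lies at the very end of the fingers, on their centre line; the grasp point (between the pads) lies 19 mm behind it; z points along the fingers, y is the line along which they close (so a half turn about z gives the same grasp; the last joint's range is limited). The gripper opens to 92 mm and grips with 3 to 60 N. Pads are 20 mm wide; open, the fingers measure 128 mm over their backs; the gripper's body (75 mm by 189 mm) begins 69 mm behind the grasp point.
Start: joints at [-1.194, 0.468, -0.012, 1.603, 0.006, 1.071, -0.056], TCP at [264.966, 593.55, 214.592] pointing down, gripper open.
Joint ranges: [-2.53, 2.53], [-0.31, 2.02], [-1.57, 1.55], [0.28, 2.44], [-1.29, 4.43], [0.15, 1.84], [-2.92, 2.92]. Speed limits (rad/s): [2.57, 2.57, 3.14, 3.14, 3.14, 3.14, 3.14].

## Interface

Orientations are given as a unit quaternion [x, y, z, w].
In Python, from plant import read_state, grab_frame, sign_off gives the robot as it stands.
- The arm moves only by the shell command python3 -m inch 'ROWS'. ROWS is JSON, a list of rows, each an object with "travel": the shift along the tool's x, y, z in units of 40 mm (1.0 is 40 mm), a list of three; "dr": the turn, a rotation vector about the tool's x, y, z in units of 5 degrees (1.0 is 5 degrees), a list of three; "fingers": the opening in per cent of the stroke, from 0 (shut) to 100 (fully open). A call has 1 to 20 rows; each row is the pose to reach, as a shift and turn from the pose commanded when the call began, along the tool's axes at that moment; what a row does not reach only later rows make up. A row lasts 1/12 s, in which the tool goes at most 41.7 mm and 7.16 degrees, less where a joint would pass 70% of its speed; a pose out of reach is approached as far as the arm can. A call with a gripper value outside its range is refused whole. The fingers move at their own pace and stop on an object; the grip force is fixed at half the most. Time passes only in rows, so rows that repeat a pose let the fingers close. It gives the time, the measured TCP pose, the force, the opening and the grip force at its end, in the units of the state.
- read_state(): the state, without advancing time (a new reading comes with each control period).
- grab_frame(name): name is "scene" or "top" or "wrist"; returns a dict with "img" (384x512x3 uint8, blue, green, red), "intrinsics" (3x3 intrinsics, pixels), "xyz" and "orientation" of the camera in the world. Camera axes: x right, y down, z forward; pixel columns grow to the right and rows downward; lengths in mm; the calibration is good to about 2 mm. A picture is of the moment at which its call begins. There is no depth.
- sign_off(): hands the job in; it is judged then, once.
The state is a dict: "time": time; "joints": joint angles; "joint_velocities": joint speeds; "effort": joint torques, N m; "eef_pos": TCP position; "tool_rot": TCP orientation; "wrist_force": force on the tool from outside, world axes, zero at the start; "ft_torque": the same for the moment, N m; "width": opening from 0.0 (shut) to 1.0 (fully open); "gripper_force": force on a finger pad.
Only numpy, scipy, OpenCV 4.12 (cv2) and the standard library are available. Lean on these libraries where they do the work, as an engineer would, in place of code of your own. Each camera call takes 0.05 s, during which the arm holds its last target. There are 200 camera calls.

## Task

Get the draining board ready by sliding the drip pan along the worktop by its handle, without lifting or tipping it, from its parking ring to the ring under the spout. Then lay every slide cassette on the sloping board, side by side, each flat with its long side running straight up the slope and its lower end resting against the ledge. When they are all there, start the timer by pressing the orange key at the right-hand end of its row of keys, and leave pan and cassettes in place.

Things in the scene. Friction and masses are not known exactly. Their poses are not given: they have to be found in the camera images.
- board: Fixed sloping draining board of plain steel on four legs, slope rising away from the robot at 25 degrees; origin on the worktop below the foot of the ledge, half-way along it; x away from the robot, y left along the ledge, z up. It stands elsewhere and a little turned at each start. The steel is slick: a cassette let go on it slides down to the ledge by itself. Its back edge is 105 mm high.
- slope (a point): On the slope's surface at the foot of the ledge, half-way along it, 55 mm above the worktop. x runs up the slope, y left along the ledge, z square out of the slope. The slope is 115 mm long (x 0 to 115) and 300 mm wide between side rims (y -150 to 150); ledge (at x = 0) and rims stand 12 mm above it, 6 mm thick. Five cassettes fit side by side, 62 mm apart.
- drip_mark (a point): Centre, on the worktop, of the black ring 100 mm across drawn under the board's spout, in front of the ledge's right-hand part. The spout is a 25 mm wide trough that juts 38 mm out from the ledge towards the ring's centre, its underside 45 mm and its rims 60 mm above the worktop at the low end. The pan starts on a like parking ring farther left in front of the ledge.
- pan_centre (a point): Centre of the loose round steel drip pan, 90 mm across and 28 mm high, 0.35 kg; this point is 14 mm above its underside, so at z = 14 mm when the pan stands on the worktop. Its straight bar handle points along the pan's own -x axis.
- pan_handle (a point): Point on the pan's handle to grip: 88 mm from the pan's centre along its own -x axis, on the handle's mid-height 25 mm above the pan's underside. The handle is a black bar 14 mm wide and 10 mm high that ends 111 mm from the pan's centre; its underside is 20 mm above the worktop.
- timer_key (a point): Middle of the top face of the timer's start key, 20 mm above the worktop, pressed straight down. The timer is a flat white box 66 x 62 x 20 mm, fixed on the worktop left of the pan, with a row of three keys 20 mm apart, each 12 x 14 mm; the start key is the orange one at the robot's right (the timer's own -y) and the only one that moves.
- timer_key2 (a joint): Travel of the timer's start key: 0 at rest, 0.0012 m when pressed fully down; it springs back. It takes 4 to 6 N. The timer starts when it goes down beyond 0.0008 m.
- cassette_1_centre (a point): Centre of a loose slide cassette, a flat white plastic box 80 x 30 x 18 mm with rounded edges (a glass slide shows in its top), 9 mm above its underside; x along its 80 mm length, y across its 30 mm width, z up. About 0.06 kg. All cassettes are alike and either end may point down the slope; some may be absent.
- cassette_2_centre (a point): Centre of a loose slide cassette, a flat white plastic box 80 x 30 x 18 mm with rounded edges (a glass slide shows in its top), 9 mm above its underside; x along its 80 mm length, y across its 30 mm width, z up. About 0.06 kg. All cassettes are alike and either end may point down the slope; some may be absent.
- cassette_3_centre (a point): Centre of a loose slide cassette, a flat white plastic box 80 x 30 x 18 mm with rounded edges (a glass slide shows in its top), 9 mm above its underside; x along its 80 mm length, y across its 30 mm width, z up. About 0.06 kg. All cassettes are alike and either end may point down the slope; some may be absent.
- cassette_4_centre (a point): Centre of a loose slide cassette, a flat white plastic box 80 x 30 x 18 mm with rounded edges (a glass slide shows in its top), 9 mm above its underside; x along its 80 mm length, y across its 30 mm width, z up. About 0.06 kg. All cassettes are alike and either end may point down the slope; some may be absent.
- cassette_5_centre (a point): Centre of a loose slide cassette, a flat white plastic box 80 x 30 x 18 mm with rounded edges (a glass slide shows in its top), 9 mm above its underside; x along its 80 mm length, y across its 30 mm width, z up. About 0.06 kg. All cassettes are alike and either end may point down the slope; some may be absent.

How it is judged (in metres and radians):
On the way, in this order (a step that is already met when the one before it is completed fails the run):
1. the pan stands on the ring under the spout (horizontal distance between pan_centre and drip_mark below 0.018 m and height (world z) of pan_centre below 0.02 m), for 0.2 s.
2. every cassette lies on the slope against the ledge (x of cassette_1_centre in the frame of slope between 0.034 and 0.047 m and y of cassette_1_centre in the frame of slope between -0.145 and 0.145 m and z of cassette_1_centre in the frame of slope between 0.004 and 0.014 m and angle between the z axis of each of cassette_1_centre, cassette_2_centre, cassette_3_centre, cassette_4_centre, cassette_5_centre and the z axis of slope, either way round below 0.12 rad and angle between the x axis of each of cassette_1_centre, cassette_2_centre, cassette_3_centre, cassette_4_centre, cassette_5_centre and the x axis of slope, either way round below 0.2 rad and x of cassette_2_centre in the frame of slope between 0.034 and 0.047 m and y of cassette_2_centre in the frame of slope between -0.145 and 0.145 m and z of cassette_2_centre in the frame of slope between 0.004 and 0.014 m and x of cassette_3_centre in the frame of slope between 0.034 and 0.047 m and y of cassette_3_centre in the frame of slope between -0.145 and 0.145 m and z of cassette_3_centre in the frame of slope between 0.004 and 0.014 m and x of cassette_4_centre in the frame of slope between 0.034 and 0.047 m and y of cassette_4_centre in the frame of slope between -0.145 and 0.145 m and z of cassette_4_centre in the frame of slope between 0.004 and 0.014 m and x of cassette_5_centre in the frame of slope between 0.034 and 0.047 m and y of cassette_5_centre in the frame of slope between -0.145 and 0.145 m and z of cassette_5_centre in the frame of slope between 0.004 and 0.014 m), for 0.2 s.
3. the timer's start key is pressed (value of joint timer_key2 above 0.0008 m), for 0.05 s.
At the end, for the whole second after the job is handed in: Pan on the worktop, centred within 18 mm on the ring under the spout; every cassette flat on the slope (0.12 rad), straight up it (0.2 rad), centre 34 to 47 mm up from the ledge (40 when touching) and within 145 mm of the middle line; then the timer's key pressed and let go (all of step 1 and all of step 2 and value of joint timer_key2 below 0.0006 m).
It fails at once if the pan is lifted by more than 10 mm (height (world z) of pan_centre above 0.024 m).
It fails at once if the pan is tipped by more than 10 degrees (angle between pan_centre's own z axis and vertical above 0.175 rad).
Of cassette_1, cassette_2, cassette_3, cassette_4, cassette_5 only 4 to 5 are there at a start; the rules pass over those that are not, and their reading is None.
At some moment in a run one of cassette_1, cassette_2, cassette_3, cassette_4, cassette_5 may be knocked a few centimetres aside while the robot is not near it.
Once in a run the grip may slacken for a moment while it holds something.
It also fails if it takes over 210 s, if anything falls off the work surface, if the arm or the gripper's body presses on something with over 40 N, if the wrist force passes 120 N, or if a joint passes its speed limit or range.

## Working session

There is one attempt and no reset: what is moved stays moved. The work goes in short steps, Python scripts to look and compute and a shell command to move; the robot and the scene stay as the last step left them, time stands still between calls to the robot, and variables do not carry over. Pictures are saved under pics/ and viewed, at most 14 in all, crops included, and the job is handed in when it is done.

```bash
mkdir -p pics; ls
python3 - <<'E'
from plant import *
import cv2
s=read_state();print(s['time'],s['eef_pos'],s['tool_rot'],s['width'])
for n in['top','scene']:
    f=grab_frame(n);print(n,f['intrinsics'],f['xyz'],f['orientation'])
    cv2.imwrite(f'pics/{n}0.png',cv2.resize(f['img'],(800,600),interpolation=cv2.INTER_CUBIC))
E
```

```text
pics
0.0 [264.77193742 593.00707078 213.64837866] [ 2.08390600e-01  9.78045295e-01 -8.63765760e-04 -1.09218397e-04] 1.0024668589571486
top [[490.24603022   0.         248.92128323]
 [  0.         490.24603022 186.37805762]
 [  0.           0.           1.        ]] [ 360.33208541 -106.78780981 1403.47322614] [ 0.70700756 -0.70533528  0.03878309 -0.03373915]
scene [[422.58870988   0.         247.25372875]
 [  0.         422.58870988 192.45995544]
 [  0.           0.           1.        ]] [  65.584478   -855.44799551  705.49920727] [ 0.8651606  -0.22897641  0.11208242 -0.43186164]
```

View pics/top0.png

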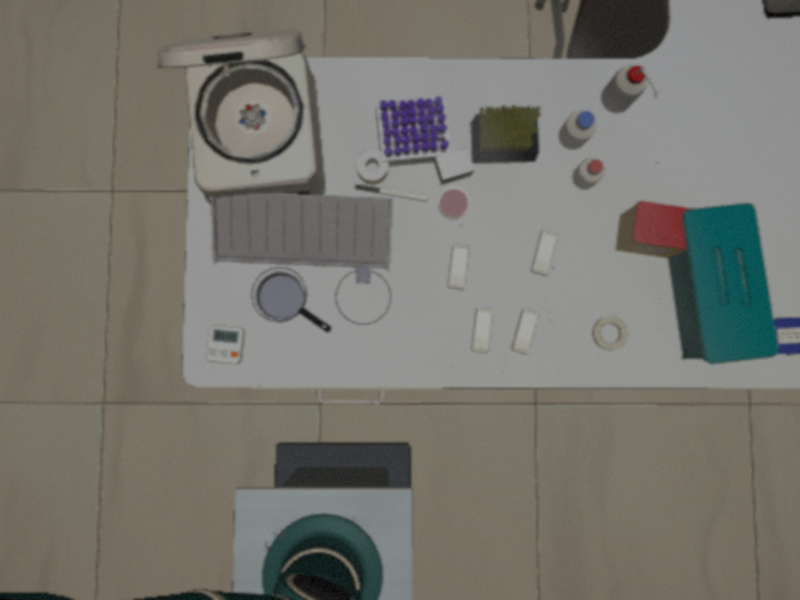

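View pics/scene0.png

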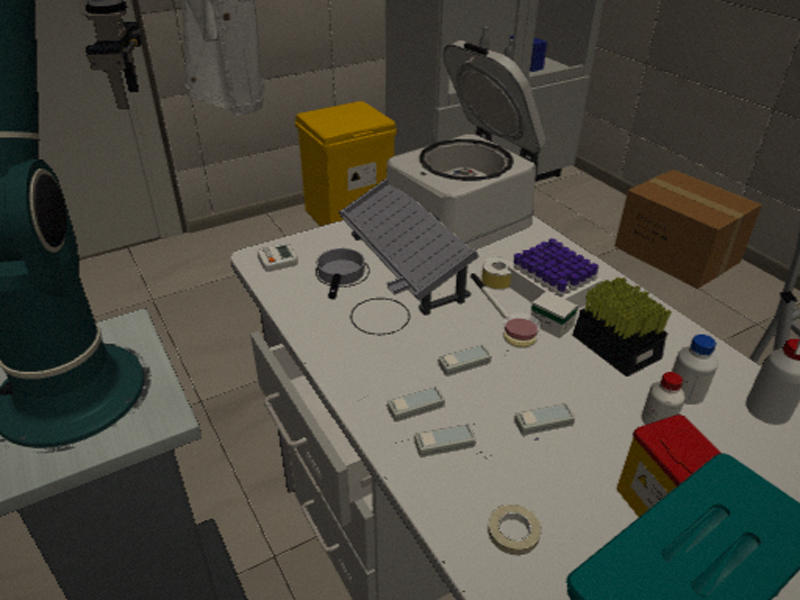

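Four cassettes visible: around (458,266), (544,253), (482,330) and (524,331) in the top view. The pan is at (280,296), its ring at (363,296), and the timer at (226,344).

```bash
cat > h.py <<'E'
import numpy as np, cv2, json
from plant import *
from scipy.spatial.transform import Rotation as R
def ray(f,uv):
    K=f['intrinsics'];d=R.from_quat(f['orientation']).as_matrix()@np.linalg.inv(K)@np.array([uv[0],uv[1],1.])
    return np.array(f['xyz']),d
def p2w(f,uv,z):
    o,d=ray(f,uv);return o+d*(z-o[2])/d[2]
def w2p(f,p):
    q=f['intrinsics']@(R.from_quat(f['orientation']).as_matrix().T@(np.array(p,float)-f['xyz']));return q[:2]/q[2]
def crop(f,x0,y0,w,h,k,name):
    cv2.imwrite(name,cv2.resize(f['img'][y0:y0+h,x0:x0+w],None,fx=k,fy=k,interpolation=cv2.INTER_CUBIC))
def unc(p,x0,y0,k): return ((p[0]+.5)/k-.5+x0,(p[1]+.5)/k-.5+y0)
def move(target,yaw=None,quat=None):
    """rows needed to go from present pose to target TCP (mm), tool down w. closing line y at angle yaw, or quat"""
    s=read_state();r0=R.from_quat(s['tool_rot'])
    d=r0.inv().apply(np.array(target)-s['eef_pos'])/40
    if quat is not None: r1=R.from_quat(quat)
    elif yaw is not None: r1=down(yaw,r0)
    else: r1=r0
    dr=np.degrees((r0.inv()*r1).as_rotvec())/5
    n=max(np.linalg.norm(d)*40/41.7,np.linalg.norm(dr)*5/7.16)
    print('travel',d.round(3),'dr',dr.round(2),'min rows %.1f'%n)
def down(yaw,r0=None):
    c=[]
    for y in (yaw,yaw+np.pi):
        Y=np.array([np.cos(y),np.sin(y),0]);Z=np.array([0,0,-1.]);c.append(R.from_matrix(np.c_[np.cross(Y,Z),Y,Z]))
    return c[0] if r0 is None else min(c,key=lambda r:(r0.inv()*r).magnitude())
E
python3 - <<'E'
from h import *
import pickle
f=grab_frame('top');pickle.dump(f,open('top.pkl','wb'))
crop(f,118,115,136,100,5.88,'pics/c1.png'); crop(f,270,130,100,75,8,'pics/c2.png')
E
```

```text
(no output)
```

View pics/c1.png

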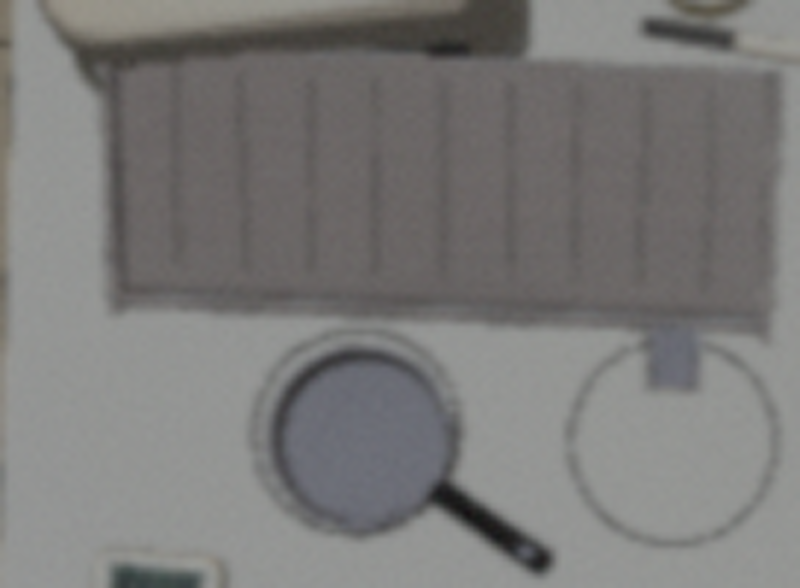

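View pics/c2.png

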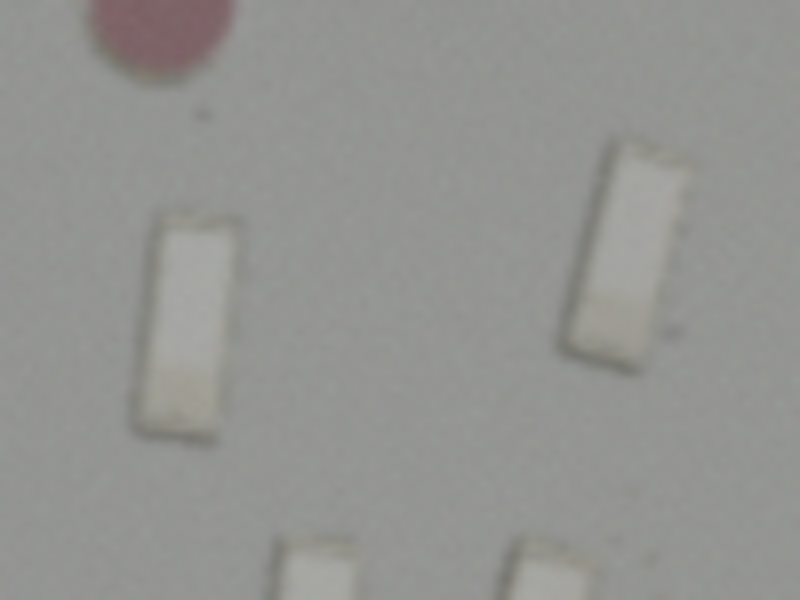

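Drip ring at crop px (673,442), parking ring (357,432), handle from (437,490) to tip (549,562), ledge front edge (110,308)-(770,338). Cassettes A and B are at about (188,326) and (628,257) in the second crop.

Run:
```python
from h import *
import pickle
f=pickle.load(open('top.pkl','rb'))
a=lambda p,z:p2w(f,unc(p,118,115,5.88),z)
P=lambda n,w:print(n,w.round(1))
P('drip',a((673,442),0));P('park',a((357,432),0))
P('pan rim c',a((366,440),28));P('hbase',a((437,490),30));P('htip',a((549,562),30))
e=a((110,308),67);g=a((770,338),67);P('ledge L',e);P('ledge R',g);print('width',np.linalg.norm(e-g),'turn deg',np.degrees(np.arctan2(-(e-g)[0],(e-g)[1])))
e=a((108,65),108);g=a((778,72),108);P('back L',e);P('back R',g);print('width',np.linalg.norm(e-g),'turn deg',np.degrees(np.arctan2(-(e-g)[0],(e-g)[1])))
P('spout tip',a((673,390),60))
b=lambda p,z:p2w(f,unc(p,270,130,8),z)
c=lambda p,z:p2w(f,unc(p,0,0,1.5625),z)
for n,fn,q in [('A',b,[(160,215),(240,218),(215,440),(137,432)]),('B',b,[(620,145),(690,158),(640,370),(565,350)]),('C',c,[(476,309),(492,309),(489,352),(473,350)]),('D',c,[(519,310),(537,312),(529,354),(513,350)])]:
    w=np.array([fn(p,14) for p in q]);d=(w[0]+w[1]-w[2]-w[3])/2
    print(n,w.mean(0).round(1),'len',np.linalg.norm(d).round(1),'axis deg',np.degrees(np.arctan2(d[1],d[0])).round(1))
P('key',c((235,354),20));P('key1',c((215,352),20))
w=read_state();print(w['eef_pos']);g=grab_frame('wrist');print(g['xyz'],R.from_quat(g['orientation']).as_matrix().round(2),g['intrinsics'][0,0])
print(R.from_quat(w['tool_rot']).as_matrix().round(2))
```

```text
drip [495.  -68.2   0. ]
park [499.5  86.3   0. ]
pan rim c [492.8  78.1  28. ]
hbase [468.8  43.5  30. ]
htip [434.5 -10.2  30. ]
ledge L [550.7 193.3  67. ]
ledge R [ 537.5 -115.1   67. ]
width 308.6785850531197 turn deg -2.454836477975006
back L [656.9 187.9 108. ]
back R [ 654.8 -118.2  108. ]
width 306.1156117904178 turn deg -0.4006510479090253
spout tip [513.7 -69.7  60. ]
A [ 550.  -242.8   14. ] len 79.7 axis deg -6.6
B [ 576.  -401.1   14. ] len 78.3 axis deg -15.0
C [ 433.7 -286.1   14. ] len 76.5 axis deg -4.7
D [ 431.2 -362.4   14. ] len 75.8 axis deg -10.6
key [389.1 160.5  20. ]
key1 [392.6 196.5  20. ]
[264.78676094 593.1688882  213.89166091]
[187.84458597 627.86722212 384.01757988] [[ 0.41  0.87  0.27]
 [ 0.91 -0.39 -0.12]
 [-0.    0.3  -0.95]] 295.4358751973788
[[-0.91  0.41 -0.  ]
 [ 0.41  0.91 -0.  ]
 [-0.   -0.   -1.  ]]
```

Run:
```python
from h import *
move([447,9,150],quat=down(np.radians(-33)).as_quat())
```

```text
travel [-10.112 -11.479   1.614] dr [-1.000e-02  1.000e-02  1.979e+01] min rows 14.8
```

```bash
python3 -m inch '[{"travel":[-2.5,-2.9,0],"dr":[0,0,5],"fingers":60},{"travel":[-2.5,-2.9,0],"dr":[0,0,5],"fingers":60},{"travel":[-2.5,-2.9,0],"dr":[0,0,5],"fingers":60},{"travel":[-2.5,-2.9,0],"dr":[0,0,5],"fingers":60},{"travel":[-5,-5.7,0.4],"dr":[0,0,10],"fingers":60},{"travel":[-5,-5.7,0.4],"dr":[0,0,10],"fingers":60},{"travel":[-5,-5.7,0.4],"dr":[0,0,10],"fingers":60},{"travel":[-5,-5.7,0.4],"dr":[0,0,10],"fingers":60},{"travel":[-7.5,-8.6,0.8],"dr":[0,0,15],"fingers":60},{"travel":[-7.5,-8.6,0.8],"dr":[0,0,15],"fingers":60},{"travel":[-7.5,-8.6,0.8],"dr":[0,0,15],"fingers":60},{"travel":[-7.5,-8.6,0.8],"dr":[0,0,15],"fingers":60},{"travel":[-10.11,-11.48,1.6],"dr":[0,0,19.8],"fingers":60},{"travel":[-10.11,-11.48,1.6],"dr":[0,0,19.8],"fingers":60},{"travel":[-10.11,-11.48,1.6],"dr":[0,0,19.8],"fingers":60},{"travel":[-10.11,-11.48,1.6],"dr":[0,0,19.8],"fingers":60},{"travel":[-10.11,-11.48,1.6],"dr":[0,0,19.8],"fingers":60},{"travel":[-10.11,-11.48,1.6],"dr":[0,0,19.8],"fingers":60}]'
python3 - <<'E'
from h import *
import pickle
print(read_state()['eef_pos'],read_state()['joints'])
f=grab_frame('wrist');pickle.dump(f,open('w1.pkl','wb'))
crop(f,0,0,512,384,1.5625,'pics/w1.png');print(f['xyz'])
for p in [(447,9,25),(494,83,28),(435,-10,30)]: print(w2p(f,p)*1.5625)
E
```

```text
time: 1.7
eef_pos: [447.0, 7.7, 150.3]
tool_rot: [0.88, 0.475, -0.0, 0.0]
wrist_force: [-0.2, 0.4, -0.2]
width: 0.6
gripper_force: 0.0
[446.98065747   7.675822   150.29728166] [-0.58718945  0.22735307  0.56312443  2.168701   -0.16960963  0.78770206
 -0.49626236]
[493.67151219  78.51350481 320.37475215]
[406.3508339  295.07979635]
[404.09780626 156.35141402]
[406.9314317  329.44292281]
```

View pics/w1.png

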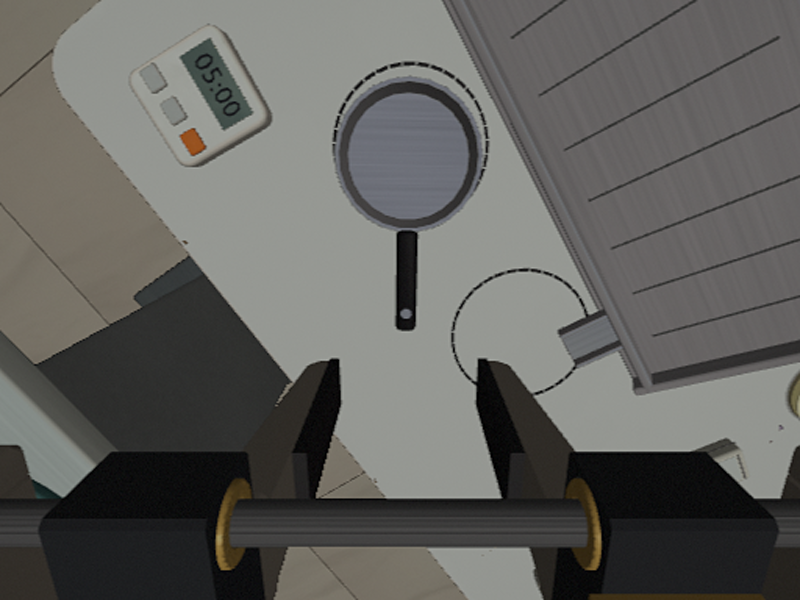

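The wrist view confirms the pan at (408,152), the handle tip at (406,329), and the drip ring centre at about (522,332). The orange key is at (193,142), and the ledge's outer top edge runs (443,0)–(638,391).

Run:
```python
from h import *
import pickle
f=pickle.load(open('w1.pkl','rb'))
a=lambda p,z:p2w(f,unc(p,0,0,1.5625),z)
P=lambda n,w:print(n,w.round(1))
for n,p,z in [('drip',(522,332),0),('pan',(408,152),28),('tip',(406,329),28),('hb',(407,232),30),('key',(193,142),20),('ledge corner',(638,391),67),('ledge far',(443,0),67),('ledge mid',(540,195),67),('spout tip',(567,350),60)]: P(n,a(p,z))
e=a((443,0),67)-a((638,391),67);print('yaw',np.degrees(np.arctan2(-e[0],e[1])))
e=a((408,152),28)-a((406,329),28);print('pan yaw',np.degrees(np.arctan2(e[1],e[0])),np.linalg.norm(e))
g=a((406,329),30)+np.array([*(e[:2]/np.linalg.norm(e[:2]))*24,0]);print(g)
move([g[0],g[1],6]);move([g[0],g[1],35])
```

```text
drip [498.9 -67.2   0. ]
pan [497.3  84.   28. ]
tip [434.2  -9.7  28. ]
hb [470.6  44.6  30. ]
key [390.3 161.3  20. ]
ledge corner [ 538.3 -109.    67. ]
ledge far [548.4 131.5  67. ]
ledge mid [543.8  26.4  67. ]
spout tip [515.2 -65.1  60. ]
yaw -2.3970186550392802
pan yaw 56.065376739179406 112.98986186961191
[448.00240652  10.78732748  30.        ]
travel [0.049 0.006 3.611] dr [0. 0. 0.] min rows 3.5
travel [0.048 0.005 2.886] dr [0. 0. 0.] min rows 2.8
```

```bash
python3 -m inch '[{"travel":[0.05,0,1.0],"dr":[0,0,0],"fingers":50},{"travel":[0.05,0,1.8],"dr":[0,0,0],"fingers":50},{"travel":[0.05,0,2.6],"dr":[0,0,0],"fingers":50},{"travel":[0.05,0,3.2],"dr":[0,0,0],"fingers":50},{"travel":[0.05,0,3.55],"dr":[0,0,0],"fingers":50},{"travel":[0.05,0,3.55],"dr":[0,0,0],"fingers":50},{"travel":[0.05,0,3.55],"dr":[0,0,0],"fingers":10},{"travel":[0.05,0,3.55],"dr":[0,0,0],"fingers":0},{"travel":[0.05,0,3.55],"dr":[0,0,0],"fingers":0},{"travel":[0.05,0,3.55],"dr":[0,0,0],"fingers":0},{"travel":[0.05,0,3.55],"dr":[0,0,0],"fingers":0},{"travel":[0.05,0,3.55],"dr":[0,0,0],"fingers":0},{"travel":[0.05,0,3.55],"dr":[0,0,0],"fingers":0},{"travel":[0.05,0,3.55],"dr":[0,0,0],"fingers":0}]'
python3 - <<'E'
from h import *
p=read_state()['eef_pos'];move(p+[1,-151,0])
E
```

```text
time: 2.92
eef_pos: [448.9, 11.2, 9.1]
tool_rot: [0.879, 0.477, 0.001, 0.0]
wrist_force: [0.9, -0.2, 4.7]
width: 0.147
gripper_force: 30.0
travel [-3.15e+00  2.08e+00 -1.00e-03] dr [0. 0. 0.] min rows 3.6
```

```bash
python3 -m inch '[{"travel":[-0.2,0.13,0],"dr":[0,0,0],"fingers":0},{"travel":[-0.5,0.33,0],"dr":[0,0,0],"fingers":0},{"travel":[-0.85,0.56,0],"dr":[0,0,0],"fingers":0},{"travel":[-1.2,0.79,0],"dr":[0,0,0],"fingers":0},{"travel":[-1.55,1.02,0],"dr":[0,0,0],"fingers":0},{"travel":[-1.9,1.25,0],"dr":[0,0,0],"fingers":0},{"travel":[-2.25,1.49,0],"dr":[0,0,0],"fingers":0},{"travel":[-2.6,1.72,0],"dr":[0,0,0],"fingers":0},{"travel":[-2.85,1.88,0],"dr":[0,0,0],"fingers":0},{"travel":[-3.05,2.01,0],"dr":[0,0,0],"fingers":0},{"travel":[-3.15,2.08,0],"dr":[0,0,0],"fingers":0},{"travel":[-3.15,2.08,0],"dr":[0,0,0],"fingers":0},{"travel":[-3.15,2.08,0],"dr":[0,0,0],"fingers":0},{"travel":[-3.15,2.08,0],"dr":[0,0,0],"fingers":0}]'
python3 - <<'E'
from h import *
f=grab_frame('top');crop(f,200,150,100,75,8,'pics/c3.png')
print(*[np.round((w2p(f,p)-[200,150]+.5)*8) for p in [(498,-67.5,0),(498,-67.5,28),(448,-68,30)]])
E
```

```text
time: 4.08
eef_pos: [448.8, -141.1, 8.8]
tool_rot: [0.879, 0.476, -0.0, 0.001]
wrist_force: [-1.1, -0.2, 7.5]
width: 0.148
gripper_force: 30.0
[259. 314.] [256. 306.] [257. 447.]
```

View pics/c3.png

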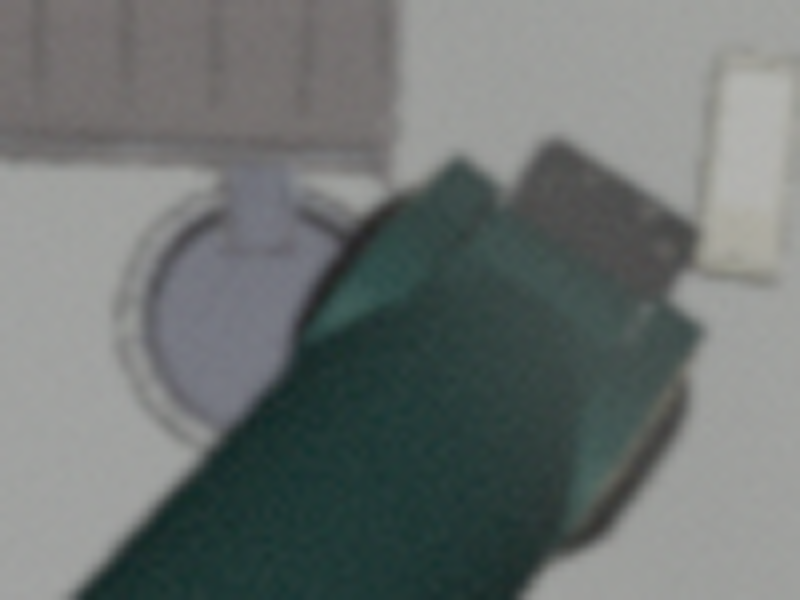

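The pan sits concentric with the ring under the spout. Next I release it, rise and check.

```bash
python3 -m inch '[{"travel":[0,0,0],"dr":[0,0,0],"fingers":50},{"travel":[0,0,0],"dr":[0,0,0],"fingers":50},{"travel":[0,0,0],"dr":[0,0,0],"fingers":50},{"travel":[0,0,0],"dr":[0,0,0],"fingers":50},{"travel":[0,0,-1],"dr":[0,0,0],"fingers":60},{"travel":[0,0,-2],"dr":[0,0,0],"fingers":60},{"travel":[0,0,-3],"dr":[0,0,0],"fingers":60},{"travel":[0,0,-4],"dr":[0,0,0],"fingers":60},{"travel":[0,0,-5],"dr":[0,0,0],"fingers":60},{"travel":[0,0,-5],"dr":[0,0,0],"fingers":60}]'
python3 - <<'E'
from h import *
import pickle
print(read_state()['eef_pos'])
f=grab_frame('wrist');pickle.dump(f,open('w2.pkl','wb'));crop(f,0,0,512,384,1.5625,'pics/w2.png')
E
```

```text
time: 4.97
eef_pos: [453.3, -141.2, 215.2]
tool_rot: [0.879, 0.477, 0.005, 0.003]
wrist_force: [1.8, -0.8, -0.8]
width: 0.599
gripper_force: 0.0
[ 453.30016541 -141.21694363  215.23294605]
```

View pics/w2.png

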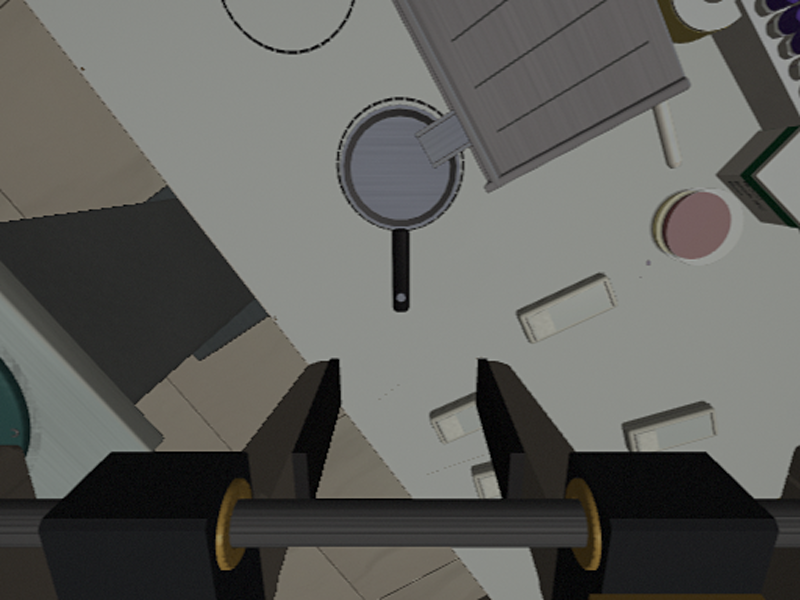

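The pan is centred on its ring (pan and ring centre at about (400,165)). Cassette A's top face is at corners (520,314),(606,275),(616,299),(533,342); the board's right front corner is at (490,190).

Run:
```python
from h import *
import pickle
f=pickle.load(open('w2.pkl','rb'))
a=lambda p,z:p2w(f,unc(p,0,0,1.5625),z)
P=lambda n,w:print(n,w.round(1))
P('cornR',a((490,190),67));P('backR',a((688,85),108));P('pan',a((400,165),28));P('ringbot-park',a((291,52),0))
w=np.array([a(p,18) for p in [(520,314),(606,275),(616,299),(533,342)]]);d=(w[1]+w[2]-w[0]-w[3])/2
yaw=np.arctan2(d[1],d[0]);print(w.mean(0),np.linalg.norm(d),np.degrees(yaw))
c=w.mean(0)
q=down(yaw-np.pi/2).as_quat()
move([c[0],c[1],80],quat=q);move([c[0],c[1],4],quat=q)
```

```text
cornR [ 538.6 -114.4   67. ]
backR [ 653.4 -119.8  108. ]
pan [496.7 -67.8  28. ]
ringbot-park [472.8  44.1   0. ]
[ 551.90765556 -239.96345289   18.        ] 76.19775081460088 -5.144560529676665
travel [-0.739  3.433  3.325] dr [ 0.04 -0.09 12.42] min rows 8.7
travel [-0.748  3.42   5.225] dr [ 0.04 -0.09 12.42] min rows 8.7
```

```bash
python3 -m inch '[{"travel":[-0.2,0.9,0.9],"dr":[0,0,4],"fingers":60},{"travel":[-0.4,1.8,1.8],"dr":[0,0,7],"fingers":60},{"travel":[-0.6,2.7,2.6],"dr":[0,0,10],"fingers":60},{"travel":[-0.75,3.43,3.0],"dr":[0,0,12.4],"fingers":60},{"travel":[-0.75,3.43,3.3],"dr":[0,0,12.4],"fingers":60},{"travel":[-0.75,3.43,3.3],"dr":[0,0,12.4],"fingers":60},{"travel":[-0.75,3.43,3.3],"dr":[0,0,12.4],"fingers":60},{"travel":[-0.75,3.43,3.3],"dr":[0,0,12.4],"fingers":60},{"travel":[-0.75,3.43,3.3],"dr":[0,0,12.4],"fingers":60},{"travel":[-0.75,3.43,3.3],"dr":[0,0,12.4],"fingers":60},{"travel":[-0.75,3.43,4.2],"dr":[0,0,12.4],"fingers":60},{"travel":[-0.75,3.43,4.9],"dr":[0,0,12.4],"fingers":60},{"travel":[-0.75,3.43,5.2],"dr":[0,0,12.4],"fingers":60},{"travel":[-0.75,3.43,5.2],"dr":[0,0,12.4],"fingers":60},{"travel":[-0.75,3.43,5.2],"dr":[0,0,12.4],"fingers":20},{"travel":[-0.75,3.43,5.2],"dr":[0,0,12.4],"fingers":0},{"travel":[-0.75,3.43,5.2],"dr":[0,0,12.4],"fingers":0},{"travel":[-0.75,3.43,5.2],"dr":[0,0,12.4],"fingers":0},{"travel":[-0.75,3.43,5.2],"dr":[0,0,12.4],"fingers":0},{"travel":[-0.75,3.43,5.2],"dr":[0,0,12.4],"fingers":0}]'
cat >> h.py <<'E'
O=np.array([555.5,39,55.]);by=np.radians(-2.5);t=np.radians(25)
ex=np.array([np.cos(by),np.sin(by),0]);v=np.array([-np.sin(by),np.cos(by),0]);zz=np.array([0,0,1.])
u=np.cos(t)*ex+np.sin(t)*zz;n=-np.sin(t)*ex+np.cos(t)*zz
qs=R.from_matrix(np.c_[u,-v,-n]).as_quat()   # tool into slope, x up the slope
def S(x,y,z): return O+x*u+y*v+z*n
E
python3 - <<'E'
from h import *
p=read_state();print(p['eef_pos'],p['joints'])
for tgt in [S(48,-102,80),S(48,-102,6)]: print(tgt.round()),move(tgt,quat=qs)
E
```

```text
time: 6.68
eef_pos: [548.1, -238.5, 0.7]
tool_rot: [0.999, -0.043, 0.0, -0.001]
wrist_force: [0.2, 3.6, 5.1]
width: 0.324
gripper_force: 30.9
[ 548.14353447 -238.45834092    0.73920927] [-0.11677885  0.76108086  0.64217005  1.88572721 -0.67613622  0.72545768
 -0.73630328]
[561. -63. 148.]
travel [-0.063 -4.398 -3.666] dr [ 0.08  5.   -0.48] min rows 5.5
[592. -65.  81.]
travel [ 0.718 -4.427 -1.989] dr [ 0.08  5.   -0.48] min rows 4.7
```

```bash
python3 -m inch '[{"travel":[0,0,-0.9],"dr":[0,0,0],"fingers":0},{"travel":[0,0,-1.8],"dr":[0,0,0],"fingers":0},{"travel":[0,0,-2.7],"dr":[0,0,0],"fingers":0},{"travel":[0,-0.6,-3.3],"dr":[0,1,0],"fingers":0},{"travel":[0,-1.4,-3.6],"dr":[0.05,2,-0.2],"fingers":0},{"travel":[-0.05,-2.2,-3.67],"dr":[0.05,3,-0.3],"fingers":0},{"travel":[-0.05,-3,-3.67],"dr":[0.05,4,-0.4],"fingers":0},{"travel":[-0.05,-3.7,-3.67],"dr":[0.08,5,-0.48],"fingers":0},{"travel":[-0.05,-4.2,-3.67],"dr":[0.08,5,-0.48],"fingers":0},{"travel":[-0.05,-4.4,-3.67],"dr":[0.08,5,-0.48],"fingers":0},{"travel":[-0.05,-4.4,-3.67],"dr":[0.08,5,-0.48],"fingers":0},{"travel":[-0.05,-4.4,-3.67],"dr":[0.08,5,-0.48],"fingers":0},{"travel":[-0.05,-4.4,-3.67],"dr":[0.08,5,-0.48],"fingers":0}]'
python3 - <<'E'
from h import *
p=read_state();print(p['joints'],p['joint_velocities'])
move(S(46,-102,4),quat=qs)
f=grab_frame('wrist');crop(f,0,0,512,384,1.5625,'pics/w3.png')
E
```

```text
time: 7.77
eef_pos: [561.3, -65.6, 147.3]
tool_rot: [0.976, -0.023, 0.216, 0.007]
wrist_force: [-0.2, -0.5, -0.5]
width: 0.327
gripper_force: 30.0
[-0.54693482  0.27593303  0.69776455  2.24639397 -0.69029814  0.30461334
 -0.9004108 ] [ 0.01142524  0.00364705  0.00193152 -0.00321254 -0.00090778  0.00173752
 -0.00456875]
travel [-0.06  -0.066  1.883] dr [ 0.05 -0.   -0.02] min rows 1.8
```

View pics/w3.png

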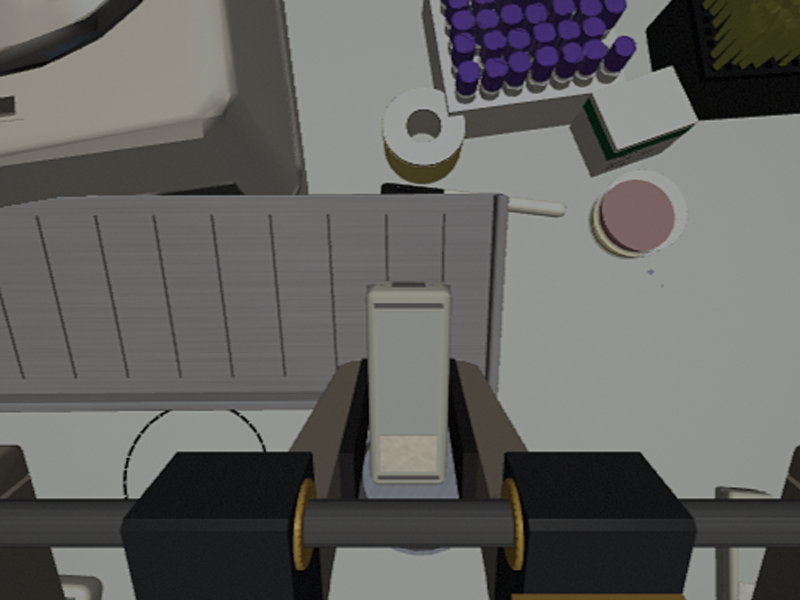

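Cassette held straight above the slope's right end, board lines parallel with it. Now lower and release.

```bash
python3 -m inch '[{"travel":[-0.03,-0.03,0.6],"dr":[0,0,0],"fingers":0},{"travel":[-0.06,-0.06,1.2],"dr":[0,0,0],"fingers":0},{"travel":[-0.06,-0.06,1.6],"dr":[0,0,0],"fingers":0},{"travel":[-0.06,-0.06,1.8],"dr":[0,0,0],"fingers":0},{"travel":[-0.06,-0.06,1.86],"dr":[0,0,0],"fingers":0},{"travel":[-0.06,-0.06,1.86],"dr":[0,0,0],"fingers":0}]'
```

```text
time: 8.32
eef_pos: [590.3, -65.2, 78.2]
tool_rot: [0.976, -0.023, 0.216, 0.007]
wrist_force: [-0.1, -0.1, -0.6]
width: 0.324
gripper_force: 30.0
```

```bash
python3 -m inch '[{"travel":[0,0,0],"dr":[0,0,0],"fingers":44},{"travel":[0,0,0],"dr":[0,0,0],"fingers":44},{"travel":[0,0,0],"dr":[0,0,0],"fingers":44},{"travel":[0,0,0],"dr":[0,0,0],"fingers":44},{"travel":[0,0,0],"dr":[0,0,0],"fingers":44},{"travel":[0,0,-0.6],"dr":[0,0,0],"fingers":44},{"travel":[0,0,-1.4],"dr":[0,0,0],"fingers":44},{"travel":[0,0,-2.2],"dr":[0,0,0],"fingers":60},{"travel":[0,0,-3],"dr":[0,0,0],"fingers":60},{"travel":[0,0,-3],"dr":[0,0,0],"fingers":60},{"travel":[0,0,-3],"dr":[0,0,0],"fingers":60},{"travel":[0,0,-3],"dr":[0,0,0],"fingers":60}]'
python3 - <<'E'
from h import *
f=grab_frame('wrist');crop(f,0,0,512,384,1.5625,'pics/w4.png')
# cassettes from fresh top view by brightness/threshold
g=grab_frame('top');import pickle;pickle.dump(g,open('top2.pkl','wb'));cv2.imwrite('pics/t2.png',np.hstack([cv2.resize(g['img'][130:240,250:384],None,fx=6,fy=6*.8,interpolation=cv2.INTER_CUBIC)[:, :800]]))
E
```

```text
time: 9.32
eef_pos: [540.2, -59.5, 188.0]
tool_rot: [0.976, -0.021, 0.217, 0.005]
wrist_force: [-0.3, 0.5, -0.0]
width: 0.6
gripper_force: 0.0
```

View pics/w4.png

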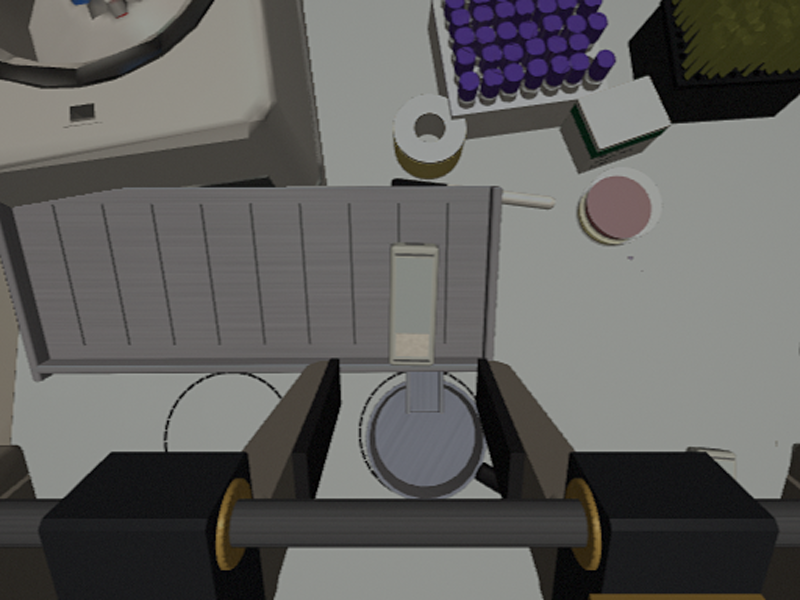

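View pics/t2.png

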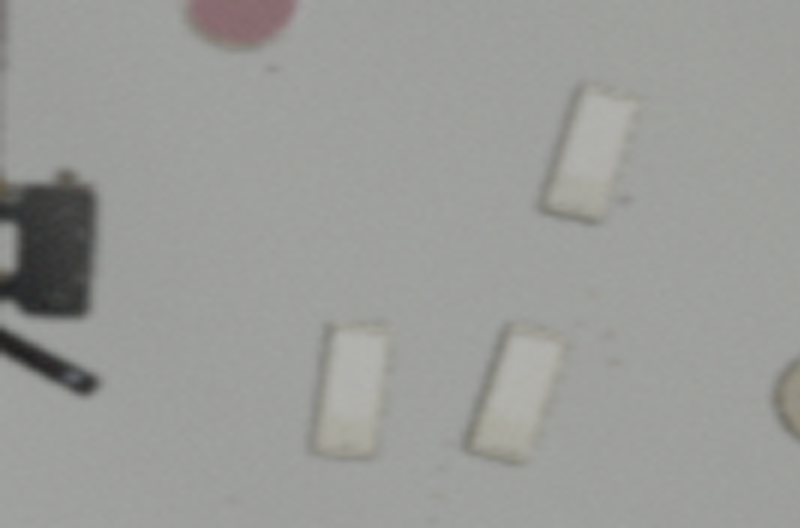

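Cassette A lies straight against the ledge at about y = −100 mm; pan undisturbed. The top crop shows the remaining three unmoved: C (350,390), D (517,393), B (590,152).

```bash
cat > cas.py <<'E'
from h import *
import pickle
f=pickle.load(open('top2.pkl','rb'))
Q=dict(C=[(325,323),(388,325),(377,458),(312,455)],D=[(508,322),(565,340),(528,463),(468,450)],B=[(578,85),(637,95),(603,221),(542,208)])
def cas(k):
    w=np.array([p2w(f,((x+.5)/6-.5+250,(y+.5)/4.8-.5+130),13) for x,y in Q[k]]);d=(w[0]+w[1]-w[2]-w[3])/2
    return w.mean(0),np.arctan2(d[1],d[0]),np.linalg.norm(d)
E
python3 - <<'E'
from cas import *
for k in 'CDB': c,y,l=cas(k);print(k,c.round(1),np.degrees(y).round(1),l)
print(read_state()['eef_pos'],read_state()['joint_velocities'].max() if 0 else '')
c,y,l=cas('C');move([c[0],c[1],130],quat=down(y-np.pi/2).as_quat())
E
```

```text
C [ 434.1 -284.5   13. ] -4.7 78.66955461982896
D [ 432.2 -363.5   13. ] -14.7 76.80195448124358
B [ 576.7 -400.6   13. ] -13.6 77.4683809665527
[539.83173128 -60.70349014 187.16318069] 
travel [-2.771  5.706  0.301] dr [-0.07 -4.99  0.42] min rows 6.1
```

```bash
python3 -m inch '[{"travel":[-0.4,0.8,-0.1],"dr":[0,-0.8,0],"fingers":60},{"travel":[-0.9,1.7,0],"dr":[0,-1.6,0.1],"fingers":60},{"travel":[-1.4,2.6,0],"dr":[0,-2.4,0.2],"fingers":60},{"travel":[-1.8,3.5,0],"dr":[0,-3.2,0.3],"fingers":60},{"travel":[-2.2,4.4,0.1],"dr":[0,-4,0.4],"fingers":60},{"travel":[-2.6,5.2,0.2],"dr":[-0.07,-5,0.4],"fingers":60},{"travel":[-2.77,5.7,0.3],"dr":[-0.07,-5,0.4],"fingers":60},{"travel":[-2.77,5.7,0.3],"dr":[-0.07,-5,0.4],"fingers":60},{"travel":[-2.77,5.7,0.3],"dr":[-0.07,-5,0.4],"fingers":60},{"travel":[-2.77,5.7,0.3],"dr":[-0.07,-5,0.4],"fingers":60},{"travel":[-2.77,5.7,0.3],"dr":[-0.07,-5,0.4],"fingers":60},{"travel":[-2.77,5.7,0.3],"dr":[-0.07,-5,0.4],"fingers":60}]'
python3 - <<'E'
from cas import *
c,y,l=cas('C');move([c[0],c[1],3],quat=down(y-np.pi/2).as_quat())
E
```

```text
time: 10.42
eef_pos: [434.7, -283.2, 130.6]
tool_rot: [0.999, -0.04, 0.0, -0.0]
wrist_force: [0.2, -0.6, -0.7]
width: 0.603
gripper_force: 0.0
travel [-0.016  0.035  3.19 ] dr [-0.01 -0.01  0.04] min rows 3.1
```

```bash
python3 -m inch '[{"travel":[0,0,0.9],"dr":[0,0,0],"fingers":60},{"travel":[0,0,1.8],"dr":[0,0,0],"fingers":60},{"travel":[0,0,2.5],"dr":[0,0,0],"fingers":60},{"travel":[0,0,3.0],"dr":[0,0,0],"fingers":60},{"travel":[0,0,3.18],"dr":[0,0,0],"fingers":60},{"travel":[0,0,3.18],"dr":[0,0,0],"fingers":60},{"travel":[0,0,3.18],"dr":[0,0,0],"fingers":20},{"travel":[0,0,3.18],"dr":[0,0,0],"fingers":0},{"travel":[0,0,3.18],"dr":[0,0,0],"fingers":0},{"travel":[0,0,3.18],"dr":[0,0,0],"fingers":0},{"travel":[0,0,3.18],"dr":[0,0,0],"fingers":0},{"travel":[0,0,3.18],"dr":[0,0,0],"fingers":0},{"travel":[0,0,2.5],"dr":[0,0,0],"fingers":0},{"travel":[0,0,1.6],"dr":[0,0,0],"fingers":0},{"travel":[0,0,0.7],"dr":[0,0,0],"fingers":0},{"travel":[0,0,-0.2],"dr":[0,0,0],"fingers":0},{"travel":[0,0,-0.7],"dr":[0,0,0],"fingers":0},{"travel":[0,0,-0.7],"dr":[0,0,0],"fingers":0},{"travel":[0,0,-0.7],"dr":[0,0,0],"fingers":0}]'
python3 - <<'E'
from h import *
move(S(46,-34,80),quat=qs)
E
```

```text
time: 12.0
eef_pos: [434.9, -284.1, 159.2]
tool_rot: [0.999, -0.04, 0.001, 0.0]
wrist_force: [0.7, 0.9, -0.5]
width: 0.328
gripper_force: 29.8
travel [ 2.584 -7.451  0.312] dr [ 0.09  4.97 -0.42] min rows 7.6
```

```bash
python3 -m inch '[{"travel":[0.3,-0.7,0],"dr":[0,0.6,0],"fingers":0},{"travel":[0.6,-1.6,0],"dr":[0,1.2,-0.1],"fingers":0},{"travel":[0.9,-2.5,0],"dr":[0,1.8,-0.2],"fingers":0},{"travel":[1.2,-3.4,0],"dr":[0,2.4,-0.2],"fingers":0},{"travel":[1.5,-4.3,0],"dr":[0,3,-0.3],"fingers":0},{"travel":[1.8,-5.2,0],"dr":[0.1,3.6,-0.3],"fingers":0},{"travel":[2.1,-6.1,0.1],"dr":[0.1,4.2,-0.4],"fingers":0},{"travel":[2.4,-6.9,0.2],"dr":[0.1,4.97,-0.4],"fingers":0},{"travel":[2.58,-7.4,0.3],"dr":[0.1,4.97,-0.42],"fingers":0},{"travel":[2.58,-7.45,0.31],"dr":[0.1,4.97,-0.42],"fingers":0},{"travel":[2.58,-7.45,0.31],"dr":[0.1,4.97,-0.42],"fingers":0},{"travel":[2.58,-7.45,0.31],"dr":[0.1,4.97,-0.42],"fingers":0},{"travel":[2.58,-7.45,0.31],"dr":[0.1,4.97,-0.42],"fingers":0},{"travel":[2.58,-7.45,0.31],"dr":[0.1,4.97,-0.42],"fingers":0}]'
python3 - <<'E'
from h import *
move(S(46,-34,4.5),quat=qs);print(read_state()['joint_velocities'].round(3))
E
```

```text
time: 13.17
eef_pos: [561.0, 2.5, 145.9]
tool_rot: [0.976, -0.023, 0.215, 0.005]
wrist_force: [-0.1, 0.3, 0.3]
width: 0.327
gripper_force: 29.8
travel [ 0.033 -0.058  1.872] dr [ 0.02  0.03 -0.03] min rows 1.8
[-0.002 -0.005 -0.002 -0.003 -0.003  0.    -0.002]
```

```bash
python3 -m inch '[{"travel":[0.03,-0.06,0.6],"dr":[0,0,0],"fingers":0},{"travel":[0.03,-0.06,1.2],"dr":[0,0,0],"fingers":0},{"travel":[0.03,-0.06,1.6],"dr":[0,0,0],"fingers":0},{"travel":[0.03,-0.06,1.8],"dr":[0,0,0],"fingers":0},{"travel":[0.03,-0.06,1.86],"dr":[0,0,0],"fingers":0},{"travel":[0.03,-0.06,1.86],"dr":[0,0,0],"fingers":0},{"travel":[0.03,-0.06,1.86],"dr":[0,0,0],"fingers":44},{"travel":[0.03,-0.06,1.86],"dr":[0,0,0],"fingers":44},{"travel":[0.03,-0.06,1.86],"dr":[0,0,0],"fingers":44},{"travel":[0.03,-0.06,1.86],"dr":[0,0,0],"fingers":44},{"travel":[0.03,-0.06,1.86],"dr":[0,0,0],"fingers":44},{"travel":[0,0,1.2],"dr":[0,0,0],"fingers":44},{"travel":[0,0,0.4],"dr":[0,0,0],"fingers":44},{"travel":[0,0,-0.4],"dr":[0,0,0],"fingers":60},{"travel":[0,0,-1],"dr":[0,0,0],"fingers":60},{"travel":[0,0,-1],"dr":[0,0,0],"fingers":60},{"travel":[0,0,-1],"dr":[0,0,0],"fingers":60},{"travel":[0,0,-1],"dr":[0,0,0],"fingers":60}]'
python3 - <<'E'
from cas import *
g=grab_frame('top');d=cv2.absdiff(cv2.GaussianBlur(g['img'],(3,3),0),cv2.GaussianBlur(f['img'],(3,3),0)).max(2)
for k in 'DB': 
    c,y,l=cas(k);p=w2p(f,c).astype(int);print(k,p,(d[p[1]-22:p[1]+22,p[0]-14:p[0]+14]>25).sum())
p=w2p(f,S(40,-102,18)).astype(int);print('A',(d[p[1]-15:p[1]+15,p[0]-10:p[0]+10]>25).sum())
c,y,l=cas('D');move([c[0],c[1],130],quat=down(y-np.pi/2).as_quat())
E
```

```text
time: 14.67
eef_pos: [544.5, 6.4, 182.4]
tool_rot: [0.976, -0.02, 0.215, 0.004]
wrist_force: [-0.8, 0.8, -0.3]
width: 0.604
gripper_force: 0.0
D [335 211] 0
B [347 161] 0
A 79
travel [-2.73   9.344  0.162] dr [-0.54 -4.95  2.41] min rows 9.3
```

```bash
python3 -m inch '[{"travel":[-0.2,0.9,-0.1],"dr":[0,-0.5,0.2],"fingers":60},{"travel":[-0.5,1.8,-0.1],"dr":[-0.1,-1,0.5],"fingers":60},{"travel":[-0.8,2.8,-0.1],"dr":[-0.2,-1.5,0.7],"fingers":60},{"travel":[-1.1,3.8,0],"dr":[-0.2,-2,0.9],"fingers":60},{"travel":[-1.4,4.8,0],"dr":[-0.3,-2.5,1.2],"fingers":60},{"travel":[-1.7,5.8,0],"dr":[-0.3,-3,1.5],"fingers":60},{"travel":[-2,6.8,0.1],"dr":[-0.4,-3.6,1.8],"fingers":60},{"travel":[-2.3,7.8,0.1],"dr":[-0.5,-4.3,2.1],"fingers":60},{"travel":[-2.6,8.7,0.16],"dr":[-0.54,-4.95,2.4],"fingers":60},{"travel":[-2.73,9.34,0.16],"dr":[-0.54,-4.95,2.41],"fingers":60},{"travel":[-2.73,9.34,0.16],"dr":[-0.54,-4.95,2.41],"fingers":60},{"travel":[-2.73,9.34,0.16],"dr":[-0.54,-4.95,2.41],"fingers":60},{"travel":[-2.73,9.34,0.16],"dr":[-0.54,-4.95,2.41],"fingers":60},{"travel":[-2.73,9.34,0.16],"dr":[-0.54,-4.95,2.41],"fingers":60}]'
python3 - <<'E'
from cas import *
c,y,l=cas('D');move([c[0],c[1],3],quat=down(y-np.pi/2).as_quat())
E
```

```text
time: 15.88
eef_pos: [431.9, -362.8, 129.8]
tool_rot: [0.992, -0.128, -0.0, -0.001]
wrist_force: [0.7, 0.3, 0.1]
width: 0.598
gripper_force: 0.0
travel [0.012 0.018 3.17 ] dr [-0.01  0.   -0.01] min rows 3.0
```

```bash
python3 -m inch '[{"travel":[0,0,0.9],"dr":[0,0,0],"fingers":60},{"travel":[0,0,1.8],"dr":[0,0,0],"fingers":60},{"travel":[0,0,2.5],"dr":[0,0,0],"fingers":60},{"travel":[0,0,3.0],"dr":[0,0,0],"fingers":60},{"travel":[0,0,3.16],"dr":[0,0,0],"fingers":60},{"travel":[0,0,3.16],"dr":[0,0,0],"fingers":60},{"travel":[0,0,3.16],"dr":[0,0,0],"fingers":20},{"travel":[0,0,3.16],"dr":[0,0,0],"fingers":0},{"travel":[0,0,3.16],"dr":[0,0,0],"fingers":0},{"travel":[0,0,3.16],"dr":[0,0,0],"fingers":0},{"travel":[0,0,3.16],"dr":[0,0,0],"fingers":0},{"travel":[0,0,3.16],"dr":[0,0,0],"fingers":0},{"travel":[0,0,2.5],"dr":[0,0,0],"fingers":0},{"travel":[0,0,1.6],"dr":[0,0,0],"fingers":0},{"travel":[0,0,0.7],"dr":[0,0,0],"fingers":0},{"travel":[0,0,-0.2],"dr":[0,0,0],"fingers":0},{"travel":[0,0,-0.7],"dr":[0,0,0],"fingers":0},{"travel":[0,0,-0.7],"dr":[0,0,0],"fingers":0},{"travel":[0,0,-0.7],"dr":[0,0,0],"fingers":0}]'
python3 - <<'E'
from h import *
move(S(46,34,80),quat=qs)
E
```

```text
time: 17.47
eef_pos: [432.3, -363.9, 159.2]
tool_rot: [0.992, -0.128, 0.001, 0.0]
wrist_force: [0.2, 0.6, -0.8]
width: 0.327
gripper_force: 29.9
travel [  0.427 -11.397   0.304] dr [ 0.54  4.95 -2.41] min rows 10.9
```

```bash
python3 -m inch '[{"travel":[0,-0.8,0],"dr":[0,0.4,-0.2],"fingers":0},{"travel":[0.1,-1.7,0],"dr":[0.1,0.8,-0.4],"fingers":0},{"travel":[0.1,-2.7,0],"dr":[0.1,1.2,-0.6],"fingers":0},{"travel":[0.1,-3.7,0],"dr":[0.2,1.6,-0.8],"fingers":0},{"travel":[0.2,-4.7,0],"dr":[0.2,2.0,-1],"fingers":0},{"travel":[0.2,-5.7,0],"dr":[0.3,2.5,-1.2],"fingers":0},{"travel":[0.3,-6.7,0],"dr":[0.3,3,-1.5],"fingers":0},{"travel":[0.3,-7.7,0],"dr":[0.4,3.5,-1.7],"fingers":0},{"travel":[0.3,-8.7,0.1],"dr":[0.4,4,-2],"fingers":0},{"travel":[0.4,-9.7,0.2],"dr":[0.5,4.5,-2.2],"fingers":0},{"travel":[0.4,-10.6,0.3],"dr":[0.54,4.95,-2.41],"fingers":0},{"travel":[0.43,-11.2,0.3],"dr":[0.54,4.95,-2.41],"fingers":0},{"travel":[0.43,-11.4,0.3],"dr":[0.54,4.95,-2.41],"fingers":0},{"travel":[0.43,-11.4,0.3],"dr":[0.54,4.95,-2.41],"fingers":0},{"travel":[0.43,-11.4,0.3],"dr":[0.54,4.95,-2.41],"fingers":0},{"travel":[0.43,-11.4,0.3],"dr":[0.54,4.95,-2.41],"fingers":0},{"travel":[0.43,-11.4,0.3],"dr":[0.54,4.95,-2.41],"fingers":0}]'
python3 - <<'E'
from h import *
move(S(46,34,4.5),quat=qs);print(read_state()['joints'].round(2))
E
```

```text
time: 18.88
eef_pos: [564.3, 70.4, 146.1]
tool_rot: [0.976, -0.023, 0.215, 0.005]
wrist_force: [-0.1, -0.4, -1.0]
width: 0.326
gripper_force: 29.9
travel [ 0.023 -0.06   1.873] dr [ 0.02  0.03 -0.04] min rows 1.8
[-1.09  0.37  1.    2.24 -0.71  0.33 -1.17]
```

```bash
python3 -m inch '[{"travel":[0.02,-0.06,0.6],"dr":[0,0,0],"fingers":0},{"travel":[0.02,-0.06,1.2],"dr":[0,0,0],"fingers":0},{"travel":[0.02,-0.06,1.6],"dr":[0,0,0],"fingers":0},{"travel":[0.02,-0.06,1.8],"dr":[0,0,0],"fingers":0},{"travel":[0.02,-0.06,1.86],"dr":[0,0,0],"fingers":0},{"travel":[0.02,-0.06,1.86],"dr":[0,0,0],"fingers":0},{"travel":[0.02,-0.06,1.86],"dr":[0,0,0],"fingers":44},{"travel":[0.02,-0.06,1.86],"dr":[0,0,0],"fingers":44},{"travel":[0.02,-0.06,1.86],"dr":[0,0,0],"fingers":44},{"travel":[0.02,-0.06,1.86],"dr":[0,0,0],"fingers":44},{"travel":[0.02,-0.06,1.86],"dr":[0,0,0],"fingers":44},{"travel":[0,0,1.2],"dr":[0,0,0],"fingers":44},{"travel":[0,0,0.4],"dr":[0,0,0],"fingers":44},{"travel":[0,0,-0.4],"dr":[0,0,0],"fingers":60},{"travel":[0,0,-1],"dr":[0,0,0],"fingers":60},{"travel":[0,0,-1],"dr":[0,0,0],"fingers":60},{"travel":[0,0,-1],"dr":[0,0,0],"fingers":60},{"travel":[0,0,-1],"dr":[0,0,0],"fingers":60}]'
python3 - <<'E'
from cas import *
g=grab_frame('top');d=cv2.absdiff(cv2.GaussianBlur(g['img'],(3,3),0),cv2.GaussianBlur(f['img'],(3,3),0)).max(2)
for k in 'DB': 
    c,y,l=cas(k);p=w2p(f,c).astype(int);print(k,p,(d[p[1]-22:p[1]+22,p[0]-14:p[0]+14]>25).sum())
c,y,l=cas('B');move([c[0],c[1],130],quat=down(y-np.pi/2).as_quat())
h=grab_frame('wrist');crop(h,0,0,512,384,1.5625,'pics/w5.png')
E
```

```text
time: 20.38
eef_pos: [547.5, 74.6, 181.9]
tool_rot: [0.976, -0.02, 0.215, 0.004]
wrist_force: [-0.1, 0.6, 0.4]
width: 0.6
gripper_force: 0.0
D [335 211] 5
B [347 161] 0
travel [ 0.583 11.816  1.691] dr [-0.48 -4.94  2.19] min rows 11.5
```

View pics/w5.png

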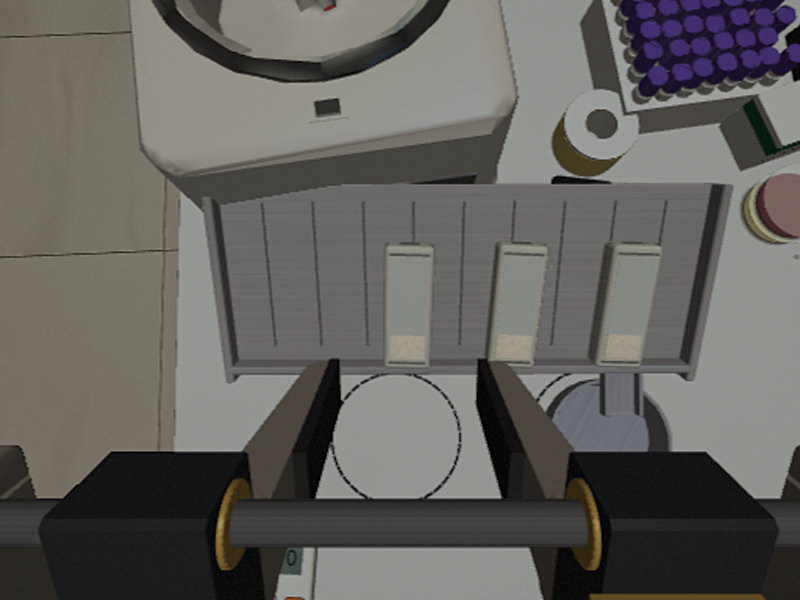

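All three lie straight against the ledge at x≈408, 515 and 628, with the last slot at left free. My difference threshold missed the removal of D, so it is too blunt; I'll check B by correlation instead.

Run:
```python
from cas import *
g=grab_frame('top')
for k in 'DB':
    c,y,l=cas(k);p=w2p(f,c).astype(int);sl=lambda m:f['img'][p[1]-20:p[1]+20,p[0]-13:p[0]+13]
    r=cv2.matchTemplate(g['img'][p[1]-50:p[1]+50,p[0]-30:min(512,p[0]+60)],sl(0),cv2.TM_CCOEFF_NORMED);_,v,_,loc=cv2.minMaxLoc(r)
    print(k,round(v,2),'shift px',loc[0]-17,loc[1]-30)
```

```text
D 0.25 shift px -6 14
B 0.99 shift px 0 0
```

```bash
python3 -m inch '[{"travel":[0,0.8,0],"dr":[0,-0.4,0.2],"fingers":60},{"travel":[0.1,1.7,0.1],"dr":[-0.1,-0.8,0.4],"fingers":60},{"travel":[0.1,2.7,0.1],"dr":[-0.1,-1.2,0.6],"fingers":60},{"travel":[0.2,3.7,0.2],"dr":[-0.2,-1.6,0.8],"fingers":60},{"travel":[0.2,4.7,0.3],"dr":[-0.2,-2,1],"fingers":60},{"travel":[0.3,5.7,0.4],"dr":[-0.2,-2.5,1.1],"fingers":60},{"travel":[0.3,6.7,0.6],"dr":[-0.3,-3,1.3],"fingers":60},{"travel":[0.4,7.7,0.8],"dr":[-0.3,-3.5,1.5],"fingers":60},{"travel":[0.4,8.7,1],"dr":[-0.4,-4,1.7],"fingers":60},{"travel":[0.5,9.7,1.3],"dr":[-0.4,-4.5,2],"fingers":60},{"travel":[0.58,10.7,1.5],"dr":[-0.48,-4.94,2.19],"fingers":60},{"travel":[0.58,11.5,1.7],"dr":[-0.48,-4.94,2.19],"fingers":60},{"travel":[0.58,11.82,1.7],"dr":[-0.48,-4.94,2.19],"fingers":60},{"travel":[0.58,11.82,1.7],"dr":[-0.48,-4.94,2.19],"fingers":60},{"travel":[0.58,11.82,1.7],"dr":[-0.48,-4.94,2.19],"fingers":60},{"travel":[0.58,11.82,1.7],"dr":[-0.48,-4.94,2.19],"fingers":60},{"travel":[0.58,11.82,1.7],"dr":[-0.48,-4.94,2.19],"fingers":60}]'
python3 - <<'E'
from cas import *
c,y,l=cas('B');move([c[0],c[1],3],quat=down(y-np.pi/2).as_quat())
E
```

```text
time: 21.95
eef_pos: [577.5, -399.2, 130.6]
tool_rot: [0.993, -0.118, 0.001, -0.001]
wrist_force: [-0.1, -0.0, -0.3]
width: 0.601
gripper_force: 0.0
travel [-0.015  0.049  3.189] dr [-0.03 -0.02  0.01] min rows 3.1
```

```bash
python3 -m inch '[{"travel":[0,0.03,0.9],"dr":[0,0,0],"fingers":60},{"travel":[0,0.03,1.8],"dr":[0,0,0],"fingers":60},{"travel":[0,0.03,2.5],"dr":[0,0,0],"fingers":60},{"travel":[0,0.03,3.0],"dr":[0,0,0],"fingers":60},{"travel":[0,0.03,3.17],"dr":[0,0,0],"fingers":60},{"travel":[0,0.03,3.17],"dr":[0,0,0],"fingers":60},{"travel":[0,0.03,3.17],"dr":[0,0,0],"fingers":20},{"travel":[0,0.03,3.17],"dr":[0,0,0],"fingers":0},{"travel":[0,0.03,3.17],"dr":[0,0,0],"fingers":0},{"travel":[0,0.03,3.17],"dr":[0,0,0],"fingers":0},{"travel":[0,0.03,3.17],"dr":[0,0,0],"fingers":0},{"travel":[0,0.03,3.17],"dr":[0,0,0],"fingers":0},{"travel":[0,0,2.5],"dr":[0,0,0],"fingers":0},{"travel":[0,0,1.6],"dr":[0,0,0],"fingers":0},{"travel":[0,0,0.7],"dr":[0,0,0],"fingers":0},{"travel":[0,0,-0.2],"dr":[0,0,0],"fingers":0},{"travel":[0,0,-0.7],"dr":[0,0,0],"fingers":0},{"travel":[0,0,-0.7],"dr":[0,0,0],"fingers":0},{"travel":[0,0,-0.7],"dr":[0,0,0],"fingers":0}]'
python3 - <<'E'
from h import *
move(S(46,102,80),quat=qs)
E
```

```text
time: 23.53
eef_pos: [577.0, -401.5, 159.5]
tool_rot: [0.993, -0.119, 0.002, 0.0]
wrist_force: [0.7, 0.1, -0.8]
width: 0.323
gripper_force: 29.9
travel [ -3.419 -13.117   0.304] dr [ 0.49  4.95 -2.19] min rows 13.0
```

```bash
python3 -m inch '[{"travel":[-0.2,-0.6,-0.1],"dr":[0,0.2,-0.1],"fingers":0},{"travel":[-0.4,-1.5,-0.1],"dr":[0.1,0.5,-0.2],"fingers":0},{"travel":[-0.65,-2.45,-0.1],"dr":[0.1,0.9,-0.4],"fingers":0},{"travel":[-0.9,-3.4,-0.1],"dr":[0.1,1.3,-0.6],"fingers":0},{"travel":[-1.15,-4.35,-0.1],"dr":[0.2,1.7,-0.7],"fingers":0},{"travel":[-1.4,-5.3,-0.1],"dr":[0.2,2.1,-0.9],"fingers":0},{"travel":[-1.65,-6.25,-0.1],"dr":[0.2,2.5,-1.1],"fingers":0},{"travel":[-1.9,-7.2,-0.1],"dr":[0.3,2.9,-1.3],"fingers":0},{"travel":[-2.15,-8.15,-0.1],"dr":[0.3,3.3,-1.5],"fingers":0},{"travel":[-2.4,-9.1,0],"dr":[0.4,3.7,-1.7],"fingers":0},{"travel":[-2.65,-10.05,0],"dr":[0.4,4.1,-1.9],"fingers":0},{"travel":[-2.9,-11,0.1],"dr":[0.4,4.5,-2],"fingers":0},{"travel":[-3.1,-11.9,0.2],"dr":[0.49,4.95,-2.19],"fingers":0},{"travel":[-3.3,-12.7,0.3],"dr":[0.49,4.95,-2.19],"fingers":0},{"travel":[-3.42,-13.1,0.3],"dr":[0.49,4.95,-2.19],"fingers":0},{"travel":[-3.42,-13.12,0.3],"dr":[0.49,4.95,-2.19],"fingers":0},{"travel":[-3.42,-13.12,0.3],"dr":[0.49,4.95,-2.19],"fingers":0},{"travel":[-3.42,-13.12,0.3],"dr":[0.49,4.95,-2.19],"fingers":0},{"travel":[-3.42,-13.12,0.3],"dr":[0.49,4.95,-2.19],"fingers":0},{"travel":[-3.42,-13.12,0.3],"dr":[0.49,4.95,-2.19],"fingers":0}]'
python3 - <<'E'
from h import *
move(S(46,102,4.5),quat=qs);print(read_state()['joints'].round(2))
E
```

```text
time: 25.2
eef_pos: [567.5, 139.2, 146.5]
tool_rot: [0.976, -0.023, 0.216, 0.005]
wrist_force: [-0.1, 0.3, 0.3]
width: 0.319
gripper_force: 29.9
travel [ 0.014 -0.037  1.88 ] dr [ 0.01  0.02 -0.04] min rows 1.8
[-1.28  0.46  1.08  2.2  -0.73  0.37 -1.3 ]
```

```bash
python3 -m inch '[{"travel":[0.01,-0.04,0.6],"dr":[0,0,0],"fingers":0},{"travel":[0.01,-0.04,1.2],"dr":[0,0,0],"fingers":0},{"travel":[0.01,-0.04,1.6],"dr":[0,0,0],"fingers":0},{"travel":[0.01,-0.04,1.8],"dr":[0,0,0],"fingers":0},{"travel":[0.01,-0.04,1.86],"dr":[0,0,0],"fingers":0},{"travel":[0.01,-0.04,1.86],"dr":[0,0,0],"fingers":0},{"travel":[0.01,-0.04,1.86],"dr":[0,0,0],"fingers":44},{"travel":[0.01,-0.04,1.86],"dr":[0,0,0],"fingers":44},{"travel":[0.01,-0.04,1.86],"dr":[0,0,0],"fingers":44},{"travel":[0.01,-0.04,1.86],"dr":[0,0,0],"fingers":44},{"travel":[0.01,-0.04,1.86],"dr":[0,0,0],"fingers":44},{"travel":[0,0,1.2],"dr":[0,0,0],"fingers":44},{"travel":[0,0,0.4],"dr":[0,0,0],"fingers":44},{"travel":[0,0,-0.4],"dr":[0,0,0],"fingers":44},{"travel":[0,0,-1],"dr":[0,0,0],"fingers":0},{"travel":[0,0,-1],"dr":[0,0,0],"fingers":0},{"travel":[0,0,-1],"dr":[0,0,0],"fingers":0},{"travel":[0,0,-1],"dr":[0,0,0],"fingers":0}]'
python3 - <<'E'
from h import *
h=grab_frame('wrist');crop(h,0,0,512,384,1.5625,'pics/w6.png')
print(read_state()['joints'].round(2))
move([390,161,150],quat=down(np.radians(-60)).as_quat())
E
```

```text
time: 26.7
eef_pos: [550.3, 142.6, 182.2]
tool_rot: [0.976, -0.021, 0.215, 0.004]
wrist_force: [-0.2, 0.4, -0.4]
width: 0.172
gripper_force: 0.0
[-1.46  0.41  1.27  2.21 -0.63  0.45 -1.38]
travel [-3.988 -0.304 -0.966] dr [ 1.4  -4.84 -6.39] min rows 5.7
```

View pics/w6.png

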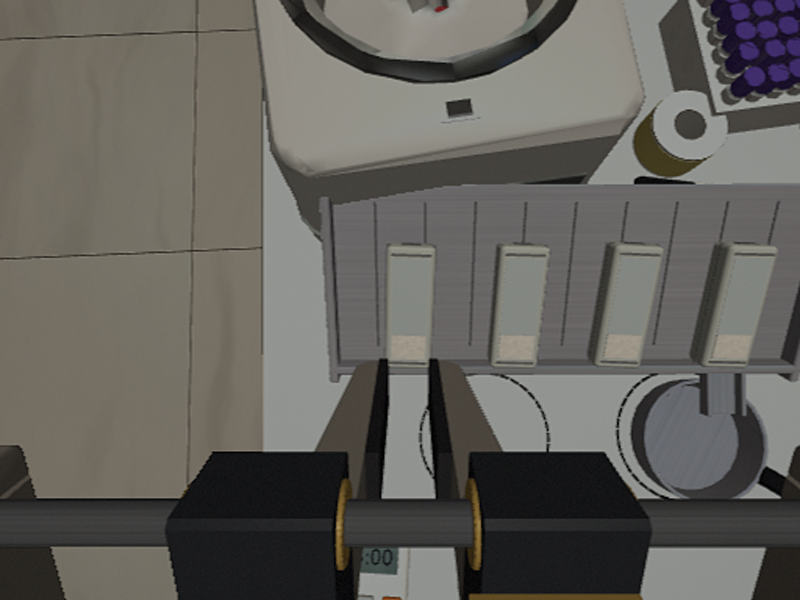

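All four cassettes lie straight against the ledge; pan still on its ring. Now the timer key.

Run:
```python
from h import *
import pickle
f=pickle.load(open('w1.pkl','rb'))
a=lambda p,z:p2w(f,unc(p,0,0,1.5625),z)
k=a((193,142),20);l=a((152,78),20);d=l-k;y=np.arctan2(-d[0],d[1]);print(k,l,np.linalg.norm(d),np.degrees(y))
move([390,161,150],quat=down(y).as_quat())
```

```text
[390.31358635 161.30705812  20.        ] [393.71696975 201.64003547  20.        ] 40.47631506349361 -4.823314902027317
travel [-3.988 -0.304 -0.966] dr [  3.79  -3.96 -17.23] min rows 12.6
```

```bash
python3 -m inch '[{"travel":[-0.2,0,-0.6],"dr":[0.2,-0.3,-1],"fingers":0},{"travel":[-0.6,0,-1.1],"dr":[0.5,-0.6,-2.4],"fingers":0},{"travel":[-1,-0.1,-1.4],"dr":[0.85,-0.9,-3.8],"fingers":0},{"travel":[-1.5,-0.1,-1.5],"dr":[1.15,-1.2,-5.2],"fingers":0},{"travel":[-2,-0.1,-1.5],"dr":[1.45,-1.5,-6.6],"fingers":0},{"travel":[-2.4,-0.2,-1.5],"dr":[1.75,-1.85,-8],"fingers":0},{"travel":[-2.8,-0.2,-1.5],"dr":[2.1,-2.15,-9.4],"fingers":0},{"travel":[-3.1,-0.2,-1.4],"dr":[2.4,-2.5,-10.8],"fingers":0},{"travel":[-3.4,-0.3,-1.3],"dr":[2.7,-2.8,-12.2],"fingers":0},{"travel":[-3.6,-0.3,-1.2],"dr":[3,-3.1,-13.6],"fingers":0},{"travel":[-3.8,-0.3,-1.1],"dr":[3.3,-3.45,-15],"fingers":0},{"travel":[-3.99,-0.3,-1],"dr":[3.6,-3.75,-16.3],"fingers":0},{"travel":[-3.99,-0.3,-0.97],"dr":[3.79,-3.96,-17.23],"fingers":0},{"travel":[-3.99,-0.3,-0.97],"dr":[3.79,-3.96,-17.23],"fingers":0},{"travel":[-3.99,-0.3,-0.97],"dr":[3.79,-3.96,-17.23],"fingers":0},{"travel":[-3.99,-0.3,-0.97],"dr":[3.79,-3.96,-17.23],"fingers":0},{"travel":[-3.99,-0.3,-0.97],"dr":[3.79,-3.96,-17.23],"fingers":0},{"travel":[-3.99,-0.3,-0.97],"dr":[3.79,-3.96,-17.23],"fingers":0}]'
python3 - <<'E'
from h import *
s=read_state();print(s['joints'].round(2),s['joint_velocities'].round(3))
y=np.radians(-4.8)
move([390,161,40],quat=down(y).as_quat());move([390,161,21],quat=down(y).as_quat())
E
```

```text
time: 28.25
eef_pos: [366.1, 150.1, 176.1]
tool_rot: [0.738, 0.675, 0.011, 0.004]
wrist_force: [-0.4, 0.2, 0.4]
width: 0.004
gripper_force: 0.0
[-2.11 -0.31  1.54  2.29  0.41  0.87 -0.92] [-0.011 -0.004  0.009  0.003  0.001  0.004  0.008]
travel [0.286 0.498 3.418] dr [ 0.25 -0.13 -0.05] min rows 3.3
travel [0.28  0.487 3.893] dr [ 0.25 -0.13 -0.05] min rows 3.8
```

```bash
python3 -m inch '[{"travel":[0.28,0.5,0.6],"dr":[0.25,-0.13,-0.05],"fingers":0},{"travel":[0.28,0.5,1.2],"dr":[0.25,-0.13,-0.05],"fingers":0},{"travel":[0.28,0.5,1.8],"dr":[0.25,-0.13,-0.05],"fingers":0},{"travel":[0.28,0.5,2.4],"dr":[0.25,-0.13,-0.05],"fingers":0},{"travel":[0.28,0.5,2.4],"dr":[0.25,-0.13,-0.05],"fingers":0},{"travel":[0.28,0.5,2.4],"dr":[0.25,-0.13,-0.05],"fingers":0},{"travel":[0.28,0.5,2.4],"dr":[0.25,-0.13,-0.05],"fingers":0}]'
python3 - <<'E'
from h import *
s=read_state();print(s['joints'].round(2),s['joint_velocities'].round(3))
y=np.radians(-4.8)
move([390,161,40],quat=down(y).as_quat());move([390,161,21],quat=down(y).as_quat())
E
```

```text
time: 28.83
eef_pos: [336.8, 139.5, 146.6]
tool_rot: [0.735, 0.678, 0.01, 0.004]
wrist_force: [0.2, 1.0, 0.1]
width: 0.002
gripper_force: 0.0
[-2.1  -0.31  1.55  2.38  0.44  0.79 -0.96] [ 0.     0.001  0.001  0.012  0.011 -0.025 -0.01 ]
travel [0.618 1.228 2.695] dr [ 0.23 -0.11  0.04] min rows 2.9
travel [0.613 1.219 3.17 ] dr [ 0.23 -0.11  0.04] min rows 3.3
```

The elbow has swung out to its joint limits, so the key is out of reach in this posture. I'll fit a simple arm model to the recorded joint and pose pairs to find moves that unwind it.

```bash
cat > kin.py <<'E'
from h import *
from scipy.optimize import least_squares
D=[([-1.194,.468,-.012,1.603,.006,1.071,-.056],[264.97,593.55,214.6],None),
([-0.58718945,0.22735307,0.56312443,2.168701,-0.16960963,0.78770206,-0.49626236],[446.98,7.68,150.3],None),
([-0.11677885,0.76108086,0.64217005,1.88572721,-0.67613622,0.72545768,-0.73630328],[548.1,-238.5,.74],[.999,-.043,0,-.001]),
([-0.54693482,0.27593303,0.69776455,2.24639397,-0.69029814,0.30461334,-0.9004108],[561.3,-65.6,147.3],[.976,-.023,.216,.007])]
s=read_state();D.append((list(s['joints']),s['eef_pos'],s['tool_rot']))
def fk(q,L):
    r=R.identity();p=np.array([0,0,L[0]])
    # j1 -z, j2 y, j3 -z, j4 y, j5 -z, j6 y, j7 -z (signs sg)
    for i in range(7):
        a=[0,0,0];a[1 if i%2 else 2]=SG[i]*q[i];r=r*R.from_rotvec(a)
        if i==1:p=p+r.apply([L[4],0,L[1]])
        if i==3:p=p+r.apply([L[5],0,L[2]])
        if i==6:p=p+r.apply([0,0,L[3]])
    return p,r
def res(L): return np.concatenate([fk(q,L)[0]-p for q,p,_ in D])
import itertools
best=None
for sg in itertools.product([1,-1],repeat=2):
    SG=[-1,1,sg[0],1,sg[1],1,-1]
    o=least_squares(res,[300,350,350,250,0,0]);
    if best is None or o.cost<best[0]: best=(o.cost,o.x,SG)
c,L,SG=best
if __name__=='__main__':
    print(c,L.round(1),SG,res(L).round(1))
    for q,p,o in D:
        if o is not None:
            r=fk(q,L)[1];print((r.inv()*R.from_quat(o)).as_rotvec().round(2))
E
python3 kin.py
```

```text
1018.1220346648297 [357.9 501.5 510.4 348.6 -19.8  -6.6] [-1, 1, -1, 1, -1, 1, -1] [-28.1  21.9  12.3  -4.4  13.9  -3.6  -8.1   8.8   6.3   1.1   7.8  -3.5
   2.4   0.1 -11.4]
[-0.   -0.    1.57]
[-0.   -0.    1.57]
[-0.   -0.    1.57]
```

```bash
sed -i 's/\[L\[4\],0,L\[1\]\]/[L[4],L[6],L[1]]/; s/\[L\[5\],0,L\[2\]\]/[L[5],L[7],L[2]]/; s/\[300,350,350,250,0,0\]/[300,350,350,250,0,0,0,0]/' kin.py; sed -i 's/return p,r$/return p,r*R.from_rotvec([0,0,np.pi\/2])/' kin.py
cat > sim.py <<'E'
from kin import *
lo=np.array([-2.53,-.31,-1.57,.28,-1.29,.15,-2.92])+.01;hi=np.array([2.53,2.02,1.55,2.44,4.43,1.84,2.92])-.005
def err(q,p,r):
    a,b=fk(q,L);return np.concatenate([(p-a)/300,(r*b.inv()).as_rotvec()])
def step(q,p,r):
    for _ in range(3):
        e=err(q,p,r);J=np.array([(err(q+1e-5*np.eye(7)[i],p,r)-e)/-1e-5 for i in range(7)]).T
        q=np.clip(q+J.T@np.linalg.solve(J@J.T+1e-5*np.eye(6),e),lo,hi)
    return q
def go(q,p,r,n=30):
    a,b=fk(q,L);d=(r*b.inv()).as_rotvec()
    for i in range(1,n+1): q=step(q,a+(p-a)*i/n,R.from_rotvec(d*i/n)*b)
    return q
E
python3 - <<'E'
from sim import *
print(c,L.round(1),res(L).round(1))
# validate: replay known moves
q=np.array(D[0][0]);q=go(q,np.array([447,7.7,150]),down(np.radians(-56.6+90-66.7+0)) if 0 else R.from_quat([.88,.475,0,0]));print('pred',q.round(2),'act',np.round(D[1][0],2))
q=np.array(D[3][0]);
E
```

```text
0.18571997651319422 [ 3.056e+02  5.203e+02  4.725e+02  3.293e+02  0.000e+00 -2.000e-01
 -2.890e+01 -4.600e+00] [-0.3 -0.  -0.4  0.1 -0.   0.1  0.2 -0.1  0.2 -0.  -0.1  0.2 -0.   0.
 -0.1]
pred [-0.59  0.23  0.56  2.17 -0.17  0.79 -0.49] act [-0.59  0.23  0.56  2.17 -0.17  0.79 -0.5 ]
```

The model reproduces the motion exactly. Now I search for a waypoint that unwinds the elbow before the key.

```bash
cat > search.py <<'E'
from sim import *
rng=np.random.default_rng(0);q0=np.array(D[-1][0]);out=[]
def ok(q,p,r): return np.linalg.norm(err(q,p,r))<.005
def dn(y): return down(np.radians(y))
for it in range(60):
    x,y,z=rng.uniform(440,560),rng.uniform(-300,250),rng.uniform(200,280);w=rng.uniform(-170,170)
    p=np.array([x,y,z]);q=go(q0,p,dn(w),15)
    if not ok(q,p,dn(w)): continue
    for fy in (-95,-5,85,175):
        p2=np.array([390,161,70.]);q2=go(q,p2,dn(fy),15)
        if ok(q2,p2,dn(fy)):
            p3=np.array([390,161,18.]);q3=go(q2,p3,dn(fy),3)
            m=min(np.minimum(q2-lo,hi-q2).min(),np.minimum(q3-lo,hi-q3).min(),np.minimum(q-lo,hi-q).min())
            out.append((m,p.round(),round(w),fy,q.round(2),q3.round(2),ok(q3,p3,dn(fy))))
out.sort(key=lambda t:-t[0])
for o in out[:6]:print(*o)
print(len(out))
E
python3 search.py
```

```text
0.046502372954843274 [445. 103. 249.] -160 -95 [-1.55  0.3   1.5   2.07 -0.34  1.07 -2.68] [-1.02  0.52  0.66  2.3  -0.66  0.51 -1.49] True
0.046502372954843274 [445. 103. 249.] -160 -5 [-1.55  0.3   1.5   2.07 -0.34  1.07 -2.68] [-0.83  0.47  0.42  2.29 -0.43  0.46 -0.15] True
0.04145152315426337 [445. 103. 249.] -160 175 [-1.55  0.3   1.5   2.07 -0.34  1.07 -2.68] [-1.26  0.67  0.99  2.31 -0.98  0.67 -2.76] True
3
```

```bash
python3 - <<'E'
from h import *
s=read_state();r0=R.from_quat(s['tool_rot']);print(r0.inv().apply(np.array([445,103,249])-s['eef_pos'])/40,r0.as_matrix().round(2))
E
python3 -m inch '[{"travel":[0,0.6,-0.6],"dr":[0,0,0],"fingers":0},{"travel":[0,1.4,-1.4],"dr":[0,0,0],"fingers":0},{"travel":[0,1.4,-1.4],"dr":[0,0,0],"fingers":0},{"travel":[0,1.4,-1.4],"dr":[0,0,0],"fingers":0},{"travel":[0,1.4,-1.4],"dr":[0,0,0],"fingers":0}]'
python3 -c "
from h import *
print(read_state()['joints'].round(2))"
```

```text
[-0.66573415  2.81944915 -2.51167249] [[ 0.08  1.    0.02]
 [ 1.   -0.08  0.01]
 [ 0.01  0.02 -1.  ]]
time: 29.25
eef_pos: [391.4, 134.5, 203.6]
tool_rot: [0.735, 0.678, 0.01, 0.004]
wrist_force: [0.5, -0.0, -0.1]
width: 0.003
gripper_force: 0.0
[-2.03 -0.31  1.51  2.23  0.38  0.95 -0.83]
```

```bash
python3 -m inch '[{"travel":[-0.2,0.5,-0.4],"dr":[0,0,1.3],"fingers":0},{"travel":[-0.3,0.9,-0.8],"dr":[0,0,2.6],"fingers":0},{"travel":[-0.5,1.2,-1],"dr":[0,0,3.9],"fingers":0},{"travel":[-0.68,1.4,-1.13],"dr":[0,0,5.2],"fingers":0},{"travel":[-0.68,1.4,-1.13],"dr":[0,0,6.5],"fingers":0},{"travel":[-0.68,1.4,-1.13],"dr":[0,0,7.8],"fingers":0},{"travel":[-0.68,1.4,-1.13],"dr":[0,0,9.1],"fingers":0},{"travel":[-0.68,1.4,-1.13],"dr":[0,0,10.4],"fingers":0},{"travel":[-0.68,1.4,-1.13],"dr":[0,0,11.7],"fingers":0},{"travel":[-0.68,1.4,-1.13],"dr":[0,0,13],"fingers":0},{"travel":[-0.68,1.4,-1.13],"dr":[0,0,14.3],"fingers":0},{"travel":[-0.68,1.4,-1.13],"dr":[0,0,15.6],"fingers":0},{"travel":[-0.68,1.4,-1.13],"dr":[0,0,16.9],"fingers":0},{"travel":[-0.68,1.4,-1.13],"dr":[0,0,18.2],"fingers":0},{"travel":[-0.68,1.4,-1.13],"dr":[0,0,19.5],"fingers":0},{"travel":[-0.68,1.4,-1.13],"dr":[0,0,20.8],"fingers":0},{"travel":[-0.68,1.4,-1.13],"dr":[0,0,22.1],"fingers":0},{"travel":[-0.68,1.4,-1.13],"dr":[0,0,22.1],"fingers":0},{"travel":[-0.68,1.4,-1.13],"dr":[0,0,22.1],"fingers":0},{"travel":[-0.68,1.4,-1.13],"dr":[0,0,22.1],"fingers":0}]'
python3 - <<'E'
from sim import *
q=read_state()['joints'];print(np.round(q,2))
D[-1]=(list(q),0,0)
for w in (-115,-130,-145,-160,-170):
  qa=go(q,np.array([445,103,249.]),down(np.radians(w)),10)
  for fy in (-5,-95):
    p=np.array([390,161,70.]);q2=go(qa,p,down(np.radians(fy)),25);print(w,fy,qa.round(2),q2.round(2),np.linalg.norm(err(q2,p,down(np.radians(fy)))).round(3))
E
```

```text
time: 30.92
eef_pos: [442.0, 102.3, 250.5]
tool_rot: [0.976, -0.216, 0.01, -0.006]
wrist_force: [-0.9, -0.2, -0.7]
width: 0.007
gripper_force: 0.0
[-1.98 -0.31  1.55  2.09  0.35  1.06 -2.61]
-115 -5 [-2.04 -0.3   1.55  2.07  0.38  1.09 -2.63] [-2.52 -0.3   1.55  2.37  0.84  0.75 -1.31] 0.691
-115 -95 [-2.04 -0.3   1.55  2.07  0.38  1.09 -2.63] [-2.52 -0.3   1.55  2.37  0.84  0.74 -2.87] 0.695
-130 -5 [-2.04 -0.3   1.55  2.07  0.37  1.09 -2.89] [-2.52 -0.3   1.55  2.37  0.84  0.75 -1.31] 0.691
-130 -95 [-2.04 -0.3   1.55  2.07  0.37  1.09 -2.89] [-2.52 -0.3   1.55  2.37  0.84  0.74 -2.87] 0.695
-145 -5 [-2.05 -0.2   1.55  2.08  0.23  1.05 -2.91] [-2.52 -0.3   1.55  2.37  0.85  0.75 -1.31] 0.691
-145 -95 [-2.05 -0.2   1.55  2.08  0.23  1.05 -2.91] [-2.52 -0.3   1.55  2.37  0.84  0.74 -2.87] 0.695
-160 -5 [-1.97 -0.02  1.55  2.12  0.02  1.02 -2.91] [-2.52 -0.3   1.55  2.37  0.85  0.75 -1.31] 0.69
-160 -95 [-1.97 -0.02  1.55  2.12  0.02  1.02 -2.91] [-1.13  0.41  0.79  2.29 -0.51  0.62 -1.62] 0.0
-170 -5 [-0.3   0.09  0.06  2.   -0.02  1.06 -2.91] [-0.18  0.35 -0.33  2.23  0.2   0.58 -0.75] 0.0
-170 -95 [-0.3   0.09  0.06  2.   -0.02  1.06 -2.91] [-0.35  0.33 -0.14  2.24  0.08  0.57 -2.21] 0.0
```

```bash
cat > search2.py <<'E'
from sim import *
rng=np.random.default_rng(1);q0=np.array(read_state()['joints']);out=[]
def ok(q,p,r): return np.linalg.norm(err(q,p,r))<.005
def dn(y): return down(np.radians(y))
mar=lambda q:np.minimum(q-lo,hi-q).min()
import time;t0=time.time()
while time.time()-t0<240:
    r,a=rng.uniform(520,760),np.radians(rng.uniform(-70,5));p=np.array([r*np.cos(a),r*np.sin(a),rng.uniform(180,300)]);w=rng.uniform(-180,180)
    q=go(q0,p,dn(w),12)
    if not ok(q,p,dn(w)) or mar(q)<.05: continue
    for fy in (-95,-5,85,175):
        p2=np.array([390,161,90.]);q2=go(q,p2,dn(fy),14)
        if ok(q2,p2,dn(fy)):
            m=min(mar(q2),mar(q));out.append((round(m,2),p.round(),round(w),fy,q.round(2),q2.round(2)))
out.sort(key=lambda t:-t[0])
for o in out[:8]:print(*o)
print(len(out))
E
python3 search2.py
```

```text
0.25 [682. -13. 279.] 139 175 [ 0.51  0.63 -0.86  1.4   0.48  1.32  2.05] [ 0.39  0.51 -1.02  2.19  0.64  0.77  2.  ]
0.25 [632. -81. 279.] 98 175 [ 0.64  0.53 -0.82  1.53  0.4   1.26  1.48] [ 0.44  0.56 -1.09  2.19  0.71  0.81  1.94]
0.25 [ 491. -230.  187.] 73 85 [ 1.26  0.67 -1.22  1.84  0.69  1.14  1.07] [ 0.48  0.61 -1.16  2.19  0.77  0.85  0.31]
0.25 [ 554. -231.  195.] 112 85 [ 1.15  0.77 -1.22  1.7   0.76  1.24  1.7 ] [ 0.43  0.55 -1.09  2.19  0.7   0.81  0.37]
0.24 [552. -10. 289.] 89 175 [ 0.35  0.28 -0.47  1.74  0.14  1.16  1.39] [ 0.19  0.4  -0.76  2.2   0.44  0.69  2.18]
0.24 [632. -81. 279.] 98 85 [ 0.64  0.53 -0.82  1.53  0.4   1.26  1.48] [ 0.22  0.41 -0.79  2.2   0.46  0.7   0.59]
0.24 [ 491. -230.  187.] 73 -5 [ 1.26  0.67 -1.22  1.84  0.69  1.14  1.07] [ 0.27  0.44 -0.86  2.2   0.51  0.72 -1.03]
0.24 [678. -58. 216.] 131 175 [ 0.47  0.62 -0.66  1.49  0.39  1.17  2.03] [ 0.3   0.45 -0.9   2.19  0.54  0.73  2.09]
111
```

```bash
python3 - <<'E'
s=open('search2.py').read()
s=s.replace("import time","""
def track(q,p,r,n=12):
    a,b=fk(q,L);d=(r*b.inv()).as_rotvec()
    for i in range(1,n+1):
        q1=step(q,a+(p-a)*i/n,R.from_rotvec(d*i/n)*b)
        if np.abs(q1-q).max()>.5 or not ok(q1,a+(p-a)*i/n,R.from_rotvec(d*i/n)*b): return None
        q=q1
    return q
import time""",1).replace("q=go(q0,p,dn(w),12)","q=track(q0,p,dn(w))").replace("if not ok(q,p,dn(w)) or mar(q)<.05: continue","if q is None or mar(q)<.03: continue").replace("q2=go(q,p2,dn(fy),14)","q2=track(q,p2,dn(fy),14)").replace("if ok(q2,p2,dn(fy)):","if q2 is not None:").replace("uniform(-70,5)","uniform(-70,12)").replace("uniform(-180,180)","uniform(-160,60)")
open('search3.py','w').write(s)
E
python3 search3.py
```

```text
0
```

```bash
sed -i 's/+.01;hi/-.003;hi/; s/-.005$/+.004/' sim.py
python3 - <<'E'
s=open('search3.py').read()
s=s[:s.index("import time")]+"""
import time,pickle
P=[(q0,[])]
for stage in range(3):
    t0=time.time();C=[]
    while time.time()-t0<110:
        qs0,path=P[rng.integers(len(P))]
        r,a=rng.uniform(450,760),np.radians(rng.uniform(-65,14));p=np.array([r*np.cos(a),r*np.sin(a),rng.uniform(180,320)]);w=rng.uniform(-175,175)
        q=track(qs0,p,dn(w),10)
        if q is not None: C.append((q,path+[(p.round(),round(w))]))
    C.sort(key=lambda t:t[0][2]);P=C[:4]
    print(len(C))
    for q,path in P[:2]:
        print(path,q.round(2))
    for q,path in P[:2]:
        for fy in (-95,-5,85,175):
            q2=track(q,np.array([390,161,90.]),dn(fy),14)
            if q2 is not None: print('   KEY',fy,q2.round(2),round(mar(q2),2))
"""
open('search4.py','w').write(s)
E
python3 search4.py
```

```text
8
[(array([455., -34., 319.]), -145)] [-1.52 -0.26  1.38  1.98  0.27  1.23 -2.77]
[(array([ 442., -101.,  296.]), -159)] [-1.4  -0.24  1.44  2.02  0.26  1.17 -2.85]
7
[(array([456.,  26., 295.]), -128), (array([455.,  12., 307.]), -138)] [-1.64 -0.25  1.41  2.    0.26  1.2  -2.74]
[(array([ 432., -143.,  299.]), -168), (array([455., -24., 304.]), -157)] [-1.53 -0.17  1.44  2.    0.19  1.17 -2.91]
8
[(array([456.,  26., 295.]), -128), (array([455.,  12., 307.]), -138), (array([448., -45., 314.]), -157)] [-1.44 -0.22  1.35  1.99  0.23  1.2  -2.91]
[(array([ 432., -143.,  299.]), -168), (array([457.,  17., 296.]), -129), (array([446.,  73., 290.]), -127)] [-1.81 -0.25  1.46  2.03  0.27  1.16 -2.69]
```

```bash
cat > search5.py <<'E'
from sim import *
rng=np.random.default_rng(3);q0=np.array(read_state()['joints'])
def ok(q,p,r): return np.linalg.norm(err(q,p,r))<.012
mar=lambda q:np.minimum(q-lo,hi-q)[:6].min()
def stepA(q,p,r):
    for _ in range(4):
        e=err(q,p,r);J=np.array([(err(q+1e-5*np.eye(7)[i],p,r)-e)/-1e-5 for i in range(7)]).T
        fr=np.ones(7,bool)
        for _ in range(3):
            dq=np.zeros(7);Jf=J[:,fr];dq[fr]=Jf.T@np.linalg.solve(Jf@Jf.T+1e-5*np.eye(6),e)
            bad=fr&((q+dq<lo)|(q+dq>hi))
            if not bad.any(): break
            fr&=~bad
        q=np.clip(q+dq,lo,hi)
    return q
def track(q,p,r,n=12):
    a,b=fk(q,L);d=(r*b.inv()).as_rotvec()
    for i in range(1,n+1):
        t=(a+(p-a)*i/n,R.from_rotvec(d*i/n)*b);q1=stepA(q,*t)
        if np.abs(q1-q).max()>.6 or not ok(q1,*t): return None
        q=q1
    return q
def tl(yaw,az,tilt): # tool tip axis tilted: lean the gripper's body towards azimuth az by tilt
    a=np.radians(az);return R.from_rotvec(np.radians(tilt)*np.array([-np.sin(a),np.cos(a),0]))*down(np.radians(yaw))
E
cat > s6.py <<'E'
from search5 import *
out=[]
import time;t0=time.time();n=0
while time.time()-t0<200:
    n+=1;yaw=rng.uniform(-175,60);az=rng.uniform(-120,120);ti=rng.uniform(5,40)
    r=tl(yaw,az,ti);p=np.array([400,150,110.])
    q=track(q0,p,r,12)
    if q is not None: out.append((round(mar(q),3),round(yaw),round(az),round(ti),q.round(2)))
out.sort(key=lambda t:-t[0]);print(n,len(out))
for o in out[:10]:print(*o)
E
python3 s6.py
```

```text
8044 0
```

Run:
```python
from search5 import *
print(q0-lo,hi-q0,lo)
for (p,y,az,ti) in [((442,102,300),-115,0,0),((500,50,300),-115,0,0),((442,102,300),-60,0,0),((442,102,250),-115,20,20),((442,102,250),-115,110,20),((442,102,250),-115,-70,20),((442,102,250),-115,200,20),((500,50,300),-115,200,20)]:
    r=tl(y,az,ti);p=np.array(p,float);a,b=fk(q0,L);d=(r*b.inv()).as_rotvec();q=q0.copy()
    for i in range(1,13): q=stepA(q,a+(p-a)*i/12,R.from_rotvec(d*i/12)*b)
    print(p,y,az,ti,q.round(2),np.linalg.norm(err(q,p,r)).round(3))
```

```text
[0.55534043 0.00633443 3.11819801 1.81404404 1.64758634 0.91542914
 0.31253963] [4.51165957 2.33066557 0.00880199 0.35295596 4.07941366 0.78157086
 5.53446037] [-2.533 -0.313 -1.573  0.277 -1.293  0.147 -2.923]
[442. 102. 300.] -115 0 0 [-1.87 -0.29  1.42  2.01  0.31  1.2  -2.59] 0.0
[500.  50. 300.] -115 0 0 [-1.89 -0.31  1.55  1.95  0.35  1.18 -2.47] 0.057
[442. 102. 300.] -60 0 0 [-1.88 -0.31  1.41  2.01  0.33  1.2  -1.64] 0.0
[442. 102. 250.] -115 20 20 [-2.   -0.31  1.55  2.04  0.31  1.3  -2.6 ] 0.259
[442. 102. 250.] -115 110 20 [-2.14 -0.21  1.55  2.13  0.58  1.14 -2.86] 0.066
[442. 102. 250.] -115 -70 20 [-1.75 -0.31  1.55  2.11 -0.02  1.03 -2.21] 0.095
[442. 102. 250.] -115 200 20 [-1.37 -0.31  0.95  2.31  0.42  0.7  -2.68] 0.0
[500.  50. 300.] -115 200 20 [-1.38 -0.31  1.1   2.15  0.33  0.81 -2.45] 0.0
```

```bash
cat > s7.py <<'E'
from search5 import *
import time
P=[(q0,[])];K=np.array([400,155,110.])
for stage in range(2):
    t0=time.time();C=[]
    while time.time()-t0<150:
        qq,path=P[rng.integers(len(P))]
        p=np.array([rng.uniform(440,560),rng.uniform(-150,160),rng.uniform(230,400)]);yaw=rng.uniform(-170,20);az=rng.uniform(130,270);ti=rng.uniform(0,50)
        q=track(qq,p,tl(yaw,az,ti),8)
        if q is not None: C.append((q,path+[(p.round(),round(yaw),round(az),round(ti))]))
    C.sort(key=lambda t:abs(t[0][2])-.5*min(.2,mar(t[0])));P=C[:6];print(len(C))
    for q,path in P[:6]:
        print(path,q.round(2))
        for fy in (-95,-5):
            q2=track(q,K,tl(fy,0,0),14)
            if q2 is not None: print('   KEY',fy,q2.round(2),round(mar(q2),2))
E
python3 s7.py
```

```text
1042
[(array([465.,  34., 319.]), -121, 155, 32)] [-0.48 -0.19  0.04  2.24  0.61  0.81 -2.92]
   KEY -95 [-0.5   0.26  0.06  2.21 -0.02  0.67 -2.08] 0.23
   KEY -5 [-0.69  0.26  0.27  2.22 -0.11  0.67 -0.43] 0.22
[(array([461., -16., 309.]), -140, 164, 29)] [-0.25 -0.22  0.05  2.26  0.38  0.68 -2.88]
   KEY -95 [-0.44  0.26 -0.01  2.21  0.    0.67 -2.11] 0.23
   KEY -5 [-0.69  0.26  0.27  2.22 -0.11  0.67 -0.43] 0.22
[(array([483.,   4., 301.]), -135, 177, 39)] [-0.11 -0.24 -0.06  2.38  0.38  0.35 -2.84]
   KEY -95 [-0.42  0.26 -0.03  2.21  0.01  0.67 -2.12] 0.24
   KEY -5 [-1.06  0.3   0.7   2.25 -0.3   0.69 -0.22] 0.2
[(array([445., 145., 330.]), -134, 213, 42)] [-0.26 -0.31  0.03  2.38 -0.58  0.42 -2.1 ]
   KEY -95 [-0.39  0.26 -0.06  2.21  0.02  0.67 -2.13] 0.24
   KEY -5 [-0.73  0.26  0.32  2.23 -0.13  0.67 -0.4 ] 0.22
[(array([473., 101., 373.]), -85, 169, 48)] [-0.75 -0.3   0.05  2.33  0.99  0.78 -2.8 ]
   KEY -95 [-0.68  0.26  0.27  2.22 -0.11  0.67 -2.  ] 0.22
   KEY -5 [-1.1   0.31  0.76  2.25 -0.33  0.69 -0.19] 0.2
[(array([511., -87., 395.]), -77, 179, 46)] [ 0.1  -0.3   
[... 960 characters left out ...]
([555., 158., 297.]), -14, 138, 21)] [-0.53  0.19  0.    1.84  0.4   1.03 -0.97]
   KEY -95 [-0.54  0.26  0.11  2.22 -0.04  0.67 -2.06] 0.23
   KEY -5 [-0.37  0.26 -0.09  2.21  0.04  0.68 -0.57] 0.24
[(array([483.,   4., 301.]), -135, 177, 39), (array([510.,  48., 381.]), -151, 135, 4)] [-0.19  0.07 -0.    1.74  0.06  1.28 -2.86]
   KEY -95 [-0.28  0.27 -0.19  2.2   0.08  0.68 -2.18] 0.24
   KEY -5 [-0.18  0.28 -0.31  2.19  0.13  0.68 -0.66] 0.25
[(array([445., 145., 330.]), -134, 213, 42), (array([469., 137., 322.]), -77, 136, 0)] [-0.35  0.09 -0.    1.85  0.    1.2  -1.7 ]
   KEY -95 [-0.43  0.26 -0.02  2.21  0.01  0.67 -2.11] 0.23
   KEY -5 [-0.3   0.27 -0.17  2.2   0.07  0.68 -0.6 ] 0.24
```

Run:
```python
from search5 import *
s=read_state();print(s['eef_pos'])
move([511,-87,395],quat=tl(-77,179,46).as_quat())
```

```text
[442.0370075  102.32540829 250.52444672]
travel [ 3.616  3.507 -3.612] dr [ 0.7   9.09 -7.23] min rows 8.1
```

```bash
python3 -m inch '[{"travel":[0.25,0.25,-0.25],"dr":[0.05,0.6,-0.5],"fingers":0},{"travel":[0.5,0.5,-0.5],"dr":[0.1,1.2,-1],"fingers":0},{"travel":[0.75,0.7,-0.75],"dr":[0.15,1.9,-1.5],"fingers":0},{"travel":[1,1,-1],"dr":[0.2,2.5,-2],"fingers":0},{"travel":[1.3,1.25,-1.3],"dr":[0.25,3.2,-2.6],"fingers":0},{"travel":[1.6,1.5,-1.6],"dr":[0.3,4,-3.2],"fingers":0},{"travel":[1.9,1.8,-1.9],"dr":[0.35,4.8,-3.8],"fingers":0},{"travel":[2.2,2.1,-2.2],"dr":[0.4,5.6,-4.4],"fingers":0},{"travel":[2.5,2.4,-2.5],"dr":[0.5,6.3,-5],"fingers":0},{"travel":[2.8,2.7,-2.8],"dr":[0.5,7,-5.6],"fingers":0},{"travel":[3.1,3,-3.1],"dr":[0.6,7.8,-6.2],"fingers":0},{"travel":[3.4,3.3,-3.4],"dr":[0.65,8.5,-6.8],"fingers":0},{"travel":[3.6,3.5,-3.6],"dr":[0.7,9.1,-7.2],"fingers":0},{"travel":[3.6,3.5,-3.6],"dr":[0.7,9.1,-7.2],"fingers":0},{"travel":[3.6,3.5,-3.6],"dr":[0.7,9.1,-7.2],"fingers":0},{"travel":[3.6,3.5,-3.6],"dr":[0.7,9.1,-7.2],"fingers":0}]'
python3 - <<'E'
from search5 import *
print(q0.round(2))
for fy in (-95,-5):
    q2=track(q0,np.array([390,161,90.]),tl(fy,0,0),14);print(fy,None if q2 is None else q2.round(2))
move([390,161,110],quat=tl(-4.8,0,0).as_quat())
E
```

```text
time: 32.25
eef_pos: [509.7, -88.9, 394.3]
tool_rot: [0.914, 0.101, 0.388, 0.053]
wrist_force: [0.2, 0.0, -0.2]
width: 0.006
gripper_force: 0.0
[ 0.11 -0.31  0.06  2.27 -0.22  0.39 -1.01]
-95 [ 0.1   0.37 -0.65  2.2   0.36  0.67 -2.47]
-5 [-0.36  0.29 -0.12  2.23  0.06  0.62 -0.62]
travel [-5.585 -7.764  2.653] dr [  7.58  -6.28 -13.67] min rows 11.8
```

Elbow unwound (joint 3 ≈ 0.06), as predicted. Now to a hover above the key.

```bash
python3 -m inch '[{"travel":[-0.4,-0.5,0.1],"dr":[0.5,-0.4,-0.95],"fingers":0},{"travel":[-0.8,-1.1,0.2],"dr":[1.1,-0.9,-1.9],"fingers":0},{"travel":[-1.2,-1.7,0.3],"dr":[1.6,-1.3,-2.9],"fingers":0},{"travel":[-1.6,-2.2,0.4],"dr":[2.1,-1.8,-3.9],"fingers":0},{"travel":[-2,-2.8,0.5],"dr":[2.7,-2.2,-4.8],"fingers":0},{"travel":[-2.4,-3.4,0.7],"dr":[3.2,-2.7,-5.8],"fingers":0},{"travel":[-2.8,-3.9,0.9],"dr":[3.8,-3.1,-6.8],"fingers":0},{"travel":[-3.2,-4.5,1.1],"dr":[4.3,-3.6,-7.8],"fingers":0},{"travel":[-3.6,-5,1.3],"dr":[4.9,-4,-8.8],"fingers":0},{"travel":[-4,-5.6,1.5],"dr":[5.4,-4.5,-9.8],"fingers":0},{"travel":[-4.4,-6.1,1.8],"dr":[6,-4.9,-10.7],"fingers":0},{"travel":[-4.8,-6.7,2.1],"dr":[6.5,-5.4,-11.7],"fingers":0},{"travel":[-5.2,-7.2,2.4],"dr":[7,-5.8,-12.7],"fingers":0},{"travel":[-5.58,-7.76,2.65],"dr":[7.58,-6.28,-13.67],"fingers":0},{"travel":[-5.58,-7.76,2.65],"dr":[7.58,-6.28,-13.67],"fingers":0},{"travel":[-5.58,-7.76,2.65],"dr":[7.58,-6.28,-13.67],"fingers":0},{"travel":[-5.58,-7.76,2.65],"dr":[7.58,-6.28,-13.67],"fingers":0},{"travel":[-5.58,-7.76,2.65],"dr":[7.58,-6.28,-13.67],"fingers":0}]'
python3 - <<'E'
from h import *
print(read_state()['joints'].round(2))
move([390,161,30],quat=down(np.radians(-4.8)).as_quat())
h=grab_frame('wrist');crop(h,0,0,512,384,1.5625,'pics/w7.png');print(w2p(h,[390,161,20])*1.5625)
g=grab_frame('top');crop(g,118,115,136,100,5.88,'pics/t3.png')
E
```

```text
time: 33.75
eef_pos: [390.7, 162.7, 112.5]
tool_rot: [0.736, 0.677, 0.002, -0.001]
wrist_force: [-0.4, 0.4, -0.1]
width: 0.003
gripper_force: 0.0
[-0.33  0.25 -0.16  2.21  0.06  0.68 -0.61]
travel [-0.051 -0.015  2.063] dr [ 0.01 -0.04 -0.01] min rows 2.0
[406.07474011 315.0725759 ]
```

View pics/w7.png

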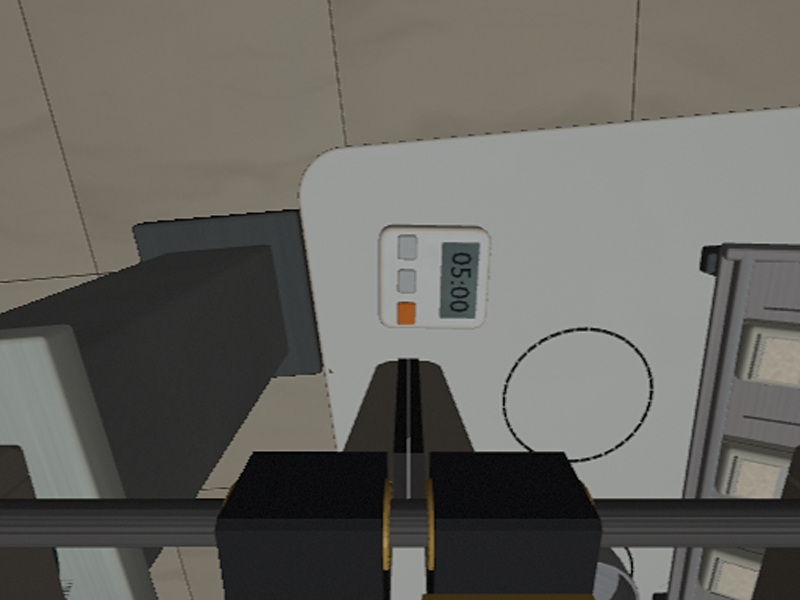

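The key is at (406,313), as predicted. Descending and pressing gently.

```bash
python3 -m inch '[{"travel":[-0.04,0,0.7],"dr":[0,0,0],"fingers":0},{"travel":[-0.05,-0.01,1.4],"dr":[0,0,0],"fingers":0},{"travel":[-0.05,-0.01,1.9],"dr":[0,0,0],"fingers":0},{"travel":[-0.05,-0.01,2.15],"dr":[0,0,0],"fingers":0},{"travel":[-0.05,-0.01,2.2],"dr":[0,0,0],"fingers":0},{"travel":[-0.05,-0.01,2.2],"dr":[0,0,0],"fingers":0},{"travel":[-0.05,-0.01,2.2],"dr":[0,0,0],"fingers":0}]'
python3 -m inch '[{"travel":[0,0,0.06],"dr":[0,0,0],"fingers":0},{"travel":[0,0,0.09],"dr":[0,0,0],"fingers":0},{"travel":[0,0,0.11],"dr":[0,0,0],"fingers":0},{"travel":[0,0,0.11],"dr":[0,0,0],"fingers":0},{"travel":[0,0,0.11],"dr":[0,0,0],"fingers":0}]'
```

```text
time: 34.43
eef_pos: [390.6, 161.9, 24.8]
tool_rot: [0.736, 0.677, 0.002, -0.001]
wrist_force: [-0.2, -0.4, 0.9]
width: 0.01
gripper_force: 0.0
time: 34.85
eef_pos: [390.5, 162.1, 19.9]
tool_rot: [0.736, 0.677, 0.002, -0.001]
wrist_force: [0.8, -0.4, 4.3]
width: -0.0
gripper_force: 2.3
```

```bash
python3 -m inch '[{"travel":[0,0,0.03],"dr":[0,0,0],"fingers":0},{"travel":[0,0,0.05],"dr":[0,0,0],"fingers":0},{"travel":[0,0,0.05],"dr":[0,0,0],"fingers":0},{"travel":[0,0,0.05],"dr":[0,0,0],"fingers":0}]'
python3 -m inch '[{"travel":[0,0,0.03],"dr":[0,0,0],"fingers":0},{"travel":[0,0,0.05],"dr":[0,0,0],"fingers":0},{"travel":[0,0,0.05],"dr":[0,0,0],"fingers":0},{"travel":[0,0,0.05],"dr":[0,0,0],"fingers":0}]'
```

```text
time: 35.18
eef_pos: [390.6, 162.2, 19.3]
tool_rot: [0.736, 0.677, 0.001, -0.001]
wrist_force: [-4.5, -3.2, 28.4]
width: 0.005
gripper_force: 14.1
time: 35.52
eef_pos: [390.7, 162.2, 19.0]
tool_rot: [0.736, 0.677, 0.001, -0.0]
wrist_force: [-9.8, -6.6, 53.5]
width: 0.007
gripper_force: 27.3
```

```bash
python3 -m inch '[{"travel":[0,0,-0.3],"dr":[0,0,0],"fingers":0},{"travel":[0,0,-1],"dr":[0,0,0],"fingers":0},{"travel":[0,0,-2],"dr":[0,0,0],"fingers":0},{"travel":[0,0,-2.4],"dr":[0,0,0],"fingers":0},{"travel":[0,0,-2.4],"dr":[0,0,0],"fingers":0},{"travel":[0,0,-2.4],"dr":[0,0,0],"fingers":0}]'
python3 - <<'E'
from h import *
h=grab_frame('wrist');a=cv2.resize(h['img'][140:220,230:330],None,fx=4,fy=4,interpolation=cv2.INTER_CUBIC)
g=grab_frame('top');b=cv2.resize(g['img'][115:215,118:254],(400,320),interpolation=cv2.INTER_CUBIC)
cv2.imwrite('pics/e1.png',np.hstack([a,b]))
E
```

```text
time: 36.02
eef_pos: [390.2, 161.7, 111.9]
tool_rot: [0.736, 0.677, 0.002, -0.001]
wrist_force: [0.1, -0.0, -0.5]
width: 0.005
gripper_force: 0.0
```

View pics/e1.png

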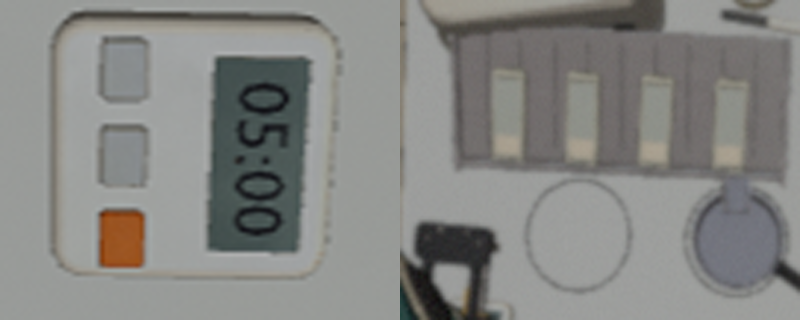

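The static display does not tell. Cassettes and pan are still in place. I'll press again in fine steps to see the key's give in the force.

```bash
python3 -m inch '[{"travel":[0,0,0.8],"dr":[0,0,0],"fingers":0},{"travel":[0,0,1.6],"dr":[0,0,0],"fingers":0},{"travel":[0,0,2.1],"dr":[0,0,0],"fingers":0},{"travel":[0,0,2.22],"dr":[0,0,0],"fingers":0},{"travel":[0,0,2.22],"dr":[0,0,0],"fingers":0},{"travel":[0,0,2.22],"dr":[0,0,0],"fingers":0}]' | grep -E 'pos|wrist'
python3 -m inch '[{"travel":[0,0,0.02],"dr":[0,0,0],"fingers":0},{"travel":[0,0,0.02],"dr":[0,0,0],"fingers":0},{"travel":[0,0,0.02],"dr":[0,0,0],"fingers":0}]' | grep -E 'pos|wrist'
python3 -m inch '[{"travel":[0,0,0.015],"dr":[0,0,0],"fingers":0},{"travel":[0,0,0.015],"dr":[0,0,0],"fingers":0},{"travel":[0,0,0.015],"dr":[0,0,0],"fingers":0}]' | grep -E 'pos|wrist'
python3 -m inch '[{"travel":[0,0,0.015],"dr":[0,0,0],"fingers":0},{"travel":[0,0,0.015],"dr":[0,0,0],"fingers":0},{"travel":[0,0,0.015],"dr":[0,0,0],"fingers":0}]' | grep -E 'pos|wrist'
python3 -m inch '[{"travel":[0,0,0.015],"dr":[0,0,0],"fingers":0},{"travel":[0,0,0.015],"dr":[0,0,0],"fingers":0},{"travel":[0,0,0.015],"dr":[0,0,0],"fingers":0}]' | grep -E 'pos|wrist'
python3 -m inch '[{"travel":[0,0,0.015],"dr":[0,0,0],"fingers":0},{"travel":[0,0,0.015],"dr":[0,0,0],"fingers":0},{"travel":[0,0,0.015],"dr":[0,0,0],"fingers":0}]' | grep -E 'pos|wrist'
python3 -m inch '[{"travel":[0,0,0.015],"dr":[0,0,0],"fingers":0},{"travel":[0,0,0.015],"dr":[0,0,0],"fingers":0},{"travel":[0,0,0.015],"dr":[0,0,0],"fingers":0}]' | grep -E 'pos|wrist'
```

```text
eef_pos: [388.6, 161.5, 21.5]
wrist_force: [-0.4, 0.0, -0.0]
eef_pos: [389.8, 161.9, 21.8]
wrist_force: [-0.3, 0.5, -0.2]
eef_pos: [389.8, 161.9, 21.3]
wrist_force: [-0.9, -0.8, -0.5]
eef_pos: [389.8, 161.9, 20.6]
wrist_force: [-0.4, -0.9, 0.4]
eef_pos: [389.8, 161.9, 20.0]
wrist_force: [0.6, -0.1, 2.1]
eef_pos: [389.8, 161.9, 19.6]
wrist_force: [-0.7, -0.9, 4.3]
eef_pos: [389.8, 162.0, 19.5]
wrist_force: [-2.7, -1.1, 13.6]
```

```bash
python3 -m inch '[{"travel":[0,0,-0.6],"dr":[0,0,0],"fingers":0},{"travel":[0,0,-0.75],"dr":[0,0,0],"fingers":0},{"travel":[0,0,-0.75],"dr":[0,0,0],"fingers":0},{"travel":[0,0,-0.75],"dr":[0,0,0],"fingers":0}]' | grep pos
python3 - <<'E'
from search5 import *
r=tl(-4.8,-45,16)
c=max((np.array([a,b,0.]) for a in(-9.5,9.5) for b in(-10,10)),key=lambda k:-r.apply(k)[2]);print(c,r.apply(c))
for z in (28,20):
    T=np.array([390,161,z])-r.apply(c);print(T.round(1));q=track(q0,T,r,6);print(None if q is None else q.round(2));move(T,quat=r.as_quat())
E
```

```text
eef_pos: [390.0, 161.8, 48.8]
[-9.5 10.   0. ] [ 8.79280487 -9.92627639 -3.79547356]
[381.2 170.9  31.8]
[-0.03  0.51 -0.33  2.17 -0.15  0.62 -0.28]
travel [ 0.207 -0.239  0.425] dr [2.45 2.03 0.01] min rows 2.2
[381.2 170.9  23.8]
[-0.02  0.52 -0.34  2.17 -0.15  0.6  -0.29]
travel [ 0.206 -0.239  0.625] dr [2.45 2.03 0.01] min rows 2.2
```

```bash
python3 -m inch '[{"travel":[0.1,-0.12,0.1],"dr":[0.8,0.7,0],"fingers":0},{"travel":[0.2,-0.24,0.2],"dr":[1.7,1.4,0],"fingers":0},{"travel":[0.2,-0.24,0.42],"dr":[2.45,2.03,0],"fingers":0},{"travel":[0.2,-0.24,0.52],"dr":[2.45,2.03,0],"fingers":0},{"travel":[0.2,-0.24,0.52],"dr":[2.45,2.03,0],"fingers":0},{"travel":[0.2,-0.24,0.52],"dr":[2.45,2.03,0],"fingers":0}]' | grep -E 'pos|wrist'
python3 -m inch '[{"travel":[0,0,0.07],"dr":[0,0,0],"fingers":0},{"travel":[0,0,0.07],"dr":[0,0,0],"fingers":0},{"travel":[0,0,0.07],"dr":[0,0,0],"fingers":0}]' | grep -E 'pos|wrist'
python3 -m inch '[{"travel":[0,0,0.02],"dr":[0,0,0],"fingers":0},{"travel":[0,0,0.02],"dr":[0,0,0],"fingers":0},{"travel":[0,0,0.02],"dr":[0,0,0],"fingers":0}]' | grep -E 'pos|wrist'
python3 -m inch '[{"travel":[0,0,0.02],"dr":[0,0,0],"fingers":0},{"travel":[0,0,0.02],"dr":[0,0,0],"fingers":0},{"travel":[0,0,0.02],"dr":[0,0,0],"fingers":0}]' | grep -E 'pos|wrist'
python3 -m inch '[{"travel":[0,0,0.02],"dr":[0,0,0],"fingers":0},{"travel":[0,0,0.02],"dr":[0,0,0],"fingers":0},{"travel":[0,0,0.02],"dr":[0,0,0],"fingers":0}]' | grep -E 'pos|wrist'
```

```text
eef_pos: [379.6, 170.6, 27.3]
wrist_force: [-0.5, 0.4, -0.5]
eef_pos: [379.7, 172.1, 25.6]
wrist_force: [0.2, -0.5, 0.2]
eef_pos: [380.2, 171.6, 24.7]
wrist_force: [0.3, 0.2, 0.4]
eef_pos: [380.0, 171.5, 23.8]
wrist_force: [-1.4, 0.0, -0.6]
eef_pos: [380.0, 171.6, 23.1]
wrist_force: [0.1, -0.7, 1.6]
```

```bash
for i in 1; do :; done
python3 -m inch '[{"travel":[0,0,0.015],"dr":[0,0,0],"fingers":0},{"travel":[0,0,0.015],"dr":[0,0,0],"fingers":0},{"travel":[0,0,0.015],"dr":[0,0,0],"fingers":0}]' | grep -E 'pos|wrist'
python3 -m inch '[{"travel":[0,0,0.015],"dr":[0,0,0],"fingers":0},{"travel":[0,0,0.015],"dr":[0,0,0],"fingers":0},{"travel":[0,0,0.015],"dr":[0,0,0],"fingers":0}]' | grep -E 'pos|wrist'
python3 -m inch '[{"travel":[0,0,0.015],"dr":[0,0,0],"fingers":0},{"travel":[0,0,0.015],"dr":[0,0,0],"fingers":0},{"travel":[0,0,0.015],"dr":[0,0,0],"fingers":0}]' | grep -E 'pos|wrist'
python3 -m inch '[{"travel":[0,0,0.015],"dr":[0,0,0],"fingers":0},{"travel":[0,0,0.015],"dr":[0,0,0],"fingers":0},{"travel":[0,0,0.015],"dr":[0,0,0],"fingers":0}]' | grep -E 'pos|wrist'
python3 -m inch '[{"travel":[0,0,0.02],"dr":[0,0,0],"fingers":0},{"travel":[0,0,0.02],"dr":[0,0,0],"fingers":0},{"travel":[0,0,0.02],"dr":[0,0,0],"fingers":0}]' | grep -E 'pos|wrist'
```

```text
eef_pos: [380.0, 171.7, 22.5]
wrist_force: [0.5, -1.5, 4.1]
eef_pos: [380.0, 171.7, 22.0]
wrist_force: [-0.1, -1.7, 5.0]
eef_pos: [380.0, 171.8, 21.7]
wrist_force: [0.3, -3.1, 9.0]
eef_pos: [380.0, 171.8, 21.5]
wrist_force: [0.5, -4.0, 13.6]
eef_pos: [380.0, 171.8, 21.2]
wrist_force: [-0.6, -6.5, 20.5]
```

A soft stroke of about 1.2 mm at 4–5 N and then a hard stop: the key is fully down. I retract now and check that nothing has moved.

```bash
python3 -m inch '[{"travel":[0,0,-0.3],"dr":[0,0,0],"fingers":0},{"travel":[0,0,-1],"dr":[0,0,0],"fingers":0},{"travel":[0,0,-2],"dr":[0,0,0],"fingers":0},{"travel":[0,0,-2.4],"dr":[0,0,0],"fingers":0},{"travel":[0,0,-2.4],"dr":[0,0,0],"fingers":0},{"travel":[0,0,-2.4],"dr":[0,0,0],"fingers":0},{"travel":[0,0,-2.4],"dr":[0,0,0],"fingers":0}]' | grep -E 'pos|wrist|time'
python3 - <<'E'
from h import *
g=grab_frame('top')['img'][115:215,118:254]
o=cv2.resize(cv2.imread('pics/t3.png'),(136,100),interpolation=cv2.INTER_AREA)
def m(n,x,y,w,h):
    t=o[y:y+h,x:x+w];r=cv2.matchTemplate(g[max(0,y-6):y+h+6,max(0,x-6):x+w+6],t,cv2.TM_CCOEFF_NORMED);_,v,_,l=cv2.minMaxLoc(r);print(n,round(v,2),l[0]-min(6,x),l[1]-min(6,y))
k=136/400
for i,x in enumerate((508,582,655,731)): m(i,int((x-400)*k)-8,20,17,34)
m('pan',int(285*k),int(175*k),int(100*k)+4,40)
E
```

```text
time: 41.78
eef_pos: [397.0, 153.6, 111.3]
wrist_force: [0.3, 0.3, 0.1]
0 0.58 6 -2
1 1.0 0 0
2 1.0 0 0
3 1.0 0 0
pan 1.0 0 0
```

```bash
python3 -m inch '[{"travel":[0,0,0],"dr":[-0.8,-0.7,0],"fingers":0},{"travel":[0,0,0],"dr":[-1.7,-1.4,0],"fingers":0},{"travel":[0,0,0],"dr":[-2.45,-2.03,0],"fingers":0},{"travel":[0,0,0],"dr":[-2.45,-2.03,0],"fingers":0},{"travel":[0,0,0],"dr":[-2.45,-2.03,0],"fingers":0},{"travel":[0,0,0],"dr":[-2.45,-2.03,0],"fingers":0}]' | grep -E 'pos|wrist|time'
python3 - <<'E'
from h import *
g=grab_frame('top')['img'][115:215,118:254]
o=cv2.resize(cv2.imread('pics/t3.png'),(136,100),interpolation=cv2.INTER_AREA)
k=136/400
for i,X in enumerate((508,582,655,731)):
    x=int((X-400)*k)-8;t=o[20:54,x:x+17];r=cv2.matchTemplate(g[14:60,x-6:x+23],t,cv2.TM_CCOEFF_NORMED);_,v,_,l=cv2.minMaxLoc(r);print(i,round(v,2),l[0]-6,l[1]-6)
E
```

```text
time: 42.33
eef_pos: [397.8, 153.4, 111.5]
wrist_force: [0.6, 0.8, -0.0]
0 0.96 6 0
1 1.0 0 0
2 1.0 0 0
3 1.0 0 0
```

Run:
```python
from h import *
G=grab_frame('top');g=G['img'][115:215,118:254]
o=cv2.resize(cv2.imread('pics/t3.png'),(136,100),interpolation=cv2.INTER_AREA)
x=int(108*136/400)-8;r=cv2.matchTemplate(g[10:64,x-14:x+40],o[20:54,x:x+17],cv2.TM_CCOEFF_NORMED);_,v,_,l=cv2.minMaxLoc(r);print(v,l[0]-14,l[1]-10)
u8=lambda im:cv2.GaussianBlur(cv2.resize(im,None,fx=6,fy=6,interpolation=cv2.INTER_CUBIC),(5,5),0)
for n,im in(('old',o),('new',g)):
    a=u8(im[14:54,18:128]);m=(a[...,1]>128).astype(np.uint8)
    print(n,np.median(a[...,1]),a[...,1].max())
    for th in (110,120,130,):
        cs,_=cv2.findContours((a[...,1]>th).astype(np.uint8),0,1)
        print(th,[(tuple(np.round((np.array(cv2.minAreaRect(c)[0])/6+[136,129]),1)),tuple(np.round(np.array(cv2.minAreaRect(c)[1])/6,1)),round(cv2.minAreaRect(c)[2],1)) for c in cs if 1500<cv2.contourArea(c)<12000])
for y in(102,34,-34,-102): print(y,w2p(G,S(40,y,18)).round(1))
```

```text
0.9607294797897339 6 0
old 110.0 161
110 []
120 [((np.float64(155.8), np.float64(164.2)), (np.float64(39.7), np.float64(9.2)), 0.0), ((np.float64(230.1), np.float64(154.2)), (np.float64(11.8), np.float64(29.1)), 3.5), ((np.float64(204.7), np.float64(152.7)), (np.float64(11.4), np.float64(28.7)), 4.9), ((np.float64(179.7), np.float64(151.8)), (np.float64(11.3), np.float64(29.1)), 2.0), ((np.float64(154.4), np.float64(150.6)), (np.float64(11.2), np.float64(28.8)), 1.9)]
130 [((np.float64(230.0), np.float64(153.6)), (np.float64(10.4), np.float64(26.9)), 3.0), ((np.float64(204.7), np.float64(152.4)), (np.float64(10.0), np.float64(27.2)), 3.7), ((np.float64(179.8), np.float64(151.5)), (np.float64(10.2), np.float64(27.1)), 2.5), ((np.float64(154.5), np.float64(150.3)), (np.float64(27.3), np.float64(10.0)), 90.0)]
new 110.0 161
110 [((np.float64(157.1), np.float64(155.4)), (np.float64(42.2), np.float64(26.8)), 0.0), ((np.float64(160.1), np.float64(151.3)), (np.float64(12.4), np.float64(30.7)), 2.1)]
120 [((np.float64(155.7), np.float64(164.3)), (np.float64(9.0), np.float64(39.3)), 90.0), ((np.float64(230.2), np.float64(154.2)), (np.float64(11.6), np.float64(29.2)), 3.6), ((np.float64(204.8), np.float64(152.7)), (np.float64(11.3), np.float64(29.0)), 1.8), ((np.float64(179.7), np.float64(151.8)), (np.float64(11.4), np.float64(29.1)), 1.7), ((np.float64(160.3), np.float64(151.2)), (np.float64(10.7), np.float64(28.9)), 1.6)]
130 [((np.float64(230.1), np.float64(153.7)), (np.float64(10.4), np.float64(27.1)), 3.5), ((np.float64(204.8), np.float64(152.5)), (np.float64(10.0), np.float64(27.4)), 4.1), ((np.float64(180.0), np.float64(151.5)), (np.float64(10.3), np.float64(27.3)), 3.1), ((np.float64(160.4), np.float64(150.7)), (np.float64(9.7), np.float64(27.1)), 1.2)]
102 [154.7 152.1]
34 [179.8 153.3]
-34 [204.8 154.4]
-102 [229.9 155.6]
```

The leftmost cassette was knocked about 16 mm along the ledge. It is still straight, flat and against the ledge, well within the limits, so I'm handing in.

```bash
python3 -c "
from plant import *
print(sign_off())"
```

```text
the job is handed in; nothing more can be done
None
```

I handed the job in at about 42 s: the pan is on the ring under the spout, all four cassettes found lie flat and straight against the ledge, and the timer's start key was pressed and let go; sign-off gave no verdict.

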